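# Pack the bar set into its foam case

## Robot

A 6-joint arm with a two-finger parallel gripper is mounted at the origin on the work surface. World frame = base frame: x ahead of the robot, y to its left, z up, the work surface at z = 0. Lengths are in m, angles in rad, forces in N, time in s.
With the tool pointing down it reaches from about 0.25 to 0.775 m from the base axis. Payload 4 kg.
Tool frame: the origin (TCP) lies midway between the tips of the shut fingers; the grasp point (between the pads) lies 19 mm behind it; z points along the fingers, y is the line along which they close (so a half turn about z gives the same grasp; the last joint's range is limited). The gripper opens to 94 mm and grips with 3 to 60 N. Pads are 16 mm wide; open, the fingers measure 119 mm over their backs; the gripper's body (75 mm by 177 mm) begins 78 mm behind the grasp point.
Start: joints at [1.039, 0.087, 1.371, -0, 1.684, -0.103], TCP at [0.229, 0.5, 0.206] pointing down, gripper open.
Joint ranges: [-3.1, 3.1], [-0.76, 2.03], [0.27, 2.55], [-1.08, 4.22], [0.17, 2.65], [-2.57, 2.57]. Speed limits (rad/s): [2.79, 2.79, 3.14, 3.14, 3.14, 3.14].

## Interface

Orientations are given as [roll, pitch, yaw] about the fixed x, y, z axes, in that order (R = Rz(yaw) Ry(pitch) Rx(roll)).
In Python, from bench import get_obs, snapshot, close_job gives the robot as it stands. The module is installed in compiled form; this text tells all that it offers.
- The arm moves only by the tool drive_tool, never from a script. Its argument "commands" is a list of rows, each a list of 6 numbers: the shift along the tool's x, y, z in units of 0.04 m (1.0 is 0.04 m), then the turn, a rotation vector about the tool's x, y, z in units of 0.1 rad (1.0 is 0.1 rad). In form: [[dx, dy, dz, wx, wy, wz], ...]. A call has 1 to 20 rows; each row shifts and turns the commanded pose from where the row before left it, along the tool's axes as they then stand; what a row does not reach is not made up. A row lasts 1/8 s, in which the tool goes at most 62.5 mm and 10.7 degrees, less where a joint would pass 70% of its speed; a pose out of reach is approached as far as the arm can. A call with a number of a shift or a turn outside -1 to 1 is refused whole. A call with a gripper value outside its range is refused whole. "gripper" is the closure, from 0 (fully open) to 1 (shut), set as the call begins (left out, the last holds). The fingers move at their own pace and stop on an object; the grip force is fixed at half the most. Time passes only in rows, so rows that do not move let the fingers close. It gives the time, the measured TCP pose, the force, the opening and the grip force at its end, in the units of the state.
- get_obs(): the state, without advancing time (a new reading comes with each control period).
- snapshot(name): name is "side" or "top" or "wrist"; returns a dict with "image" (400x640x3 uint8, blue, green, red), "range_z" (400x640 float32, m along the optical axis (not along the pixel's ray), 0 where there is no reading), "fx", "fy", "cx", "cy" (pixels), "rvec" (rotation vector, rad) and "tvec" (3), from world to camera coordinates, as OpenCV has them. Camera axes: x right, y down, z forward; pixel columns grow to the right and rows downward; lengths in m; the calibration is good to about 2 mm. The wrist camera is an equidistant fisheye: a pixel r from the principal point sees the ray r / f radians off the axis. A picture is of the moment at which its call begins.
- close_job(): hands the job in; it is judged then, once.
The state is a dict: "time": time; "joint_positions": joint angles; "qvel": joint speeds; "joint_torque": joint torques, N m; "tool_pos": TCP position; "ee_rot": TCP orientation; "wrist_force": force on the tool from outside, world axes, zero at the start; "wrist_torque": the same for the moment, N m; "width": finger opening in m; "finger_force": force on a finger pad.
Only numpy, scipy, OpenCV 4.12 (cv2) and the standard library are available. Lean on these libraries where they do the work, as an engineer would, in place of code of your own. Each camera call takes 0.05 s, during which the arm holds its last target. There are 200 camera calls.

## Task

Pack away every oak-handled bar tool that is out on the trolley: pull out those standing in the blue holders and pick up those lying about, and press each one flat into the foam pocket cut to its own shape until it is fully home, touching the bottom all along. Leave the glasses, jar, bottle and bowl standing where they are.

Things in the scene. Friction and masses are not known exactly. Their poses are not given: they have to be found in the camera images.
- opener_mid (a point): opener: oak handle 22 mm wide (y), 26 thick (z), from 65 mm behind this point to 30 ahead along x; then a head (open steel frame) 50 long, 44 wide, 16 thick, on the same axis. 140 g. Point on the axis, mid-thickness, at the centre of mass; x points to the head; both flat faces are alike. Starts lying flat on the trolley top. May be absent.
- opener_home (a point): where opener_mid lies when the opener is pressed fully home in its pocket: 13 mm above the pocket floor, 1 mm below the foam's top. x runs along the pocket to its head end, z up. The pocket is the tool's outline with 2 mm to spare all round.
- strainer_mid (a point): strainer: oak handle 22 mm wide (y), 26 thick (z), from 65 mm behind this point to 30 ahead along x; then a head (slotted steel frame) 48 long, 58 wide, 16 thick, on the same axis. 140 g. Point on the axis, mid-thickness, at the centre of mass; x points to the head; both flat faces are alike. Starts lying flat on the trolley top. May be absent.
- strainer_home (a point): where strainer_mid lies when the strainer is pressed fully home in its pocket: 13 mm above the pocket floor, 1 mm below the foam's top. x runs along the pocket to its head end, z up. The pocket is the tool's outline with 2 mm to spare all round.
- paddle_mid (a point): paddle: oak handle 22 mm wide (y), 26 thick (z), from 65 mm behind this point to 30 ahead along x; then a head (plain wooden slab) 60 long, 36 wide, 16 thick, on the same axis. 140 g. Point on the axis, mid-thickness, at the centre of mass; x points to the head; both flat faces are alike. Starts standing head-up in one of the two blue holders, handle end on the well's floor. May be absent.
- paddle_home (a point): where paddle_mid lies when the paddle is pressed fully home in its pocket: 13 mm above the pocket floor, 1 mm below the foam's top. x runs along the pocket to its head end, z up. The pocket is the tool's outline with 2 mm to spare all round.
- grater_mid (a point): grater: oak handle 22 mm wide (y), 26 thick (z), from 65 mm behind this point to 30 ahead along x; then a head (steel plate with dark dots) 36 long, 50 wide, 16 thick, on the same axis. 140 g. Point on the axis, mid-thickness, at the centre of mass; x points to the head; both flat faces are alike. Starts standing head-up in one of the two blue holders, handle end on the well's floor. May be absent.
- grater_home (a point): where grater_mid lies when the grater is pressed fully home in its pocket: 13 mm above the pocket floor, 1 mm below the foam's top. x runs along the pocket to its head end, z up. The pocket is the tool's outline with 2 mm to spare all round.
- holder_a_mouth (a point): centre of the mouth of one blue ribbed square holder, fixed, 56 x 56 mm, 58 mm high; its well is 30 mm along its x (takes the handle's thickness), 26 mm along its y (takes the handle's width), 50 mm deep, floor 8 mm above the trolley top. Either standing tool may be in either holder; z up.
- holder_b_mouth (a point): the same for the other, identical holder.
- case: fixed wooden case, 212 x 292 mm, origin under its centre; rim top at 29 mm, charcoal foam top at 26, orange pocket floors at 12. Pockets 65 mm apart along y, head ends to +x, from -y: strainer, paddle, grater, opener. Springy bulges in the handle slots yield to a 5 to 10 N push, then hold the tool at that depth; a seated handle stands 12 mm proud.
- tumbler_a: ribbed blue tumbler, 72 mm wide at the rim, 95 mm high, origin at the centre of its underside; not part of the job.
- tumbler_b: ribbed blue tumbler, as the other, origin at the centre of its underside; not part of the job.
- pick_jar: screw-top glass jar of cocktail picks, 74 mm across, 111 mm high, origin at the centre of its underside; not part of the job.
- syrup: syrup bottle, 66 mm across, 210 mm high, origin at the centre of its underside; not part of the job.
- bowl: white bowl, 130 mm across, 55 mm high, origin at the centre of its underside; not part of the job.
- coasters: stack of round cork coasters, 84 mm across, 20 mm high, origin at the centre of its underside, between the two holders; not part of the job. Once the lying tools are packed, the trolley top between holders and robot is clear.
Not all that is in view belongs to the job. Leave any purple or yellow look-alike of the part that bears grater_mid alone.

How it is judged:
By the outcome, as a careful person would: the job done as asked, in the order asked, and still so for the second after the job is handed in, with the robot touching nothing.
Of opener, strainer, paddle, grater only 3 to 4 are there at a start; the rules pass over those that are not, and their reading is None.
At some moment in a run one of opener, strainer may be knocked a few centimetres aside while the robot is not near it.
Once in a run the grip may slacken for a moment while it holds something.
It also fails if it takes over 210 s, if anything falls off the work surface, if the arm or the gripper's body presses on something with over 40 N, if the wrist force passes 120 N, or if a joint passes its speed limit or range.

## Working session

There is one attempt and no reset: what is moved stays moved. The work goes in short steps, Python scripts to look and compute and a tool call to move; the robot and the scene stay as the last step left them, time stands still between calls to the robot, and variables do not carry over. Pictures are saved under pics/ and viewed, at most 14 in all, crops included, and the job is handed in when it is done.

Besides the shell and the picture viewer there is one more tool, called after "Call:" by a JSON object that holds its "fn" and its "kwargs". drive_tool: Moves the arm, as the interface text tells. Its arguments: {"type":"object","properties":{"commands":{"type":"array"},"gripper":{"type":"number"}},"required":["commands"]}

```bash
mkdir -p pics; cat > h.py <<'E'
import numpy as np, cv2
from scipy.spatial.transform import Rotation as R
from bench import get_obs, snapshot, close_job
def cloud(s):
    "world xyz per pixel (pinhole views)"
    h,w=s["range_z"].shape; v,u=np.mgrid[:h,:w]; z=s["range_z"]
    if s.get('fish'):
        pass
    P=np.stack([(u-s["cx"])/s["fx"]*z,(v-s["cy"])/s["fy"]*z,z],-1)
    M=R.from_rotvec(np.ravel(s["rvec"])).as_matrix()
    return (P-np.ravel(s["tvec"]))@M
E
python3 - <<'E'
from h import *
import pickle
o=get_obs();print(o)
for n in("side","top"):
    s=snapshot(n);cv2.imwrite(f"pics/{n}0.png",s["image"]);pickle.dump(s,open(n+"0.pkl","wb"))
    print(n,s["fx"],s["cx"],s["cy"],s["rvec"],s["tvec"])
E
```

```text
{'time': 0.0, 'joint_positions': array([ 1.03888442e+00,  8.79396077e-02,  1.37229081e+00, -3.13936814e-05,
        1.68360324e+00, -1.03099666e-01]), 'qvel': array([-0.00175101,  0.00074551,  0.00015333, -0.00112915,  0.00118383,
        0.0012528 ]), 'joint_torque': array([-3.77990409e-04, -3.40171123e+01, -3.02430475e+01,  7.20477453e-02,
        3.24861926e-02, -1.68848965e-04]), 'tool_pos': array([0.22840821, 0.49970257, 0.20429407]), 'ee_rot': array([-3.13936034e+00, -1.99600961e-04,  2.71277670e+00]), 'wrist_force': array([ 1.14182548,  1.02125959, -0.74348001]), 'wrist_torque': array([-0.01280378,  0.0243737 ,  0.03064487]), 'finger_force': 0.0, 'width': 0.09408739823462066}
side 376.4510630905332 317.36848070749426 202.304887712803 [ 2.13681079 -0.69352523  0.3216714 ] [-0.55309736  0.2582772   0.90595233]
top 505.0261359937965 324.5884162367462 199.88196074227469 [ 2.1419261  -2.10751799  0.23142491] [-0.0963739   0.60078253  1.17378221]
```

View pics/top0.png

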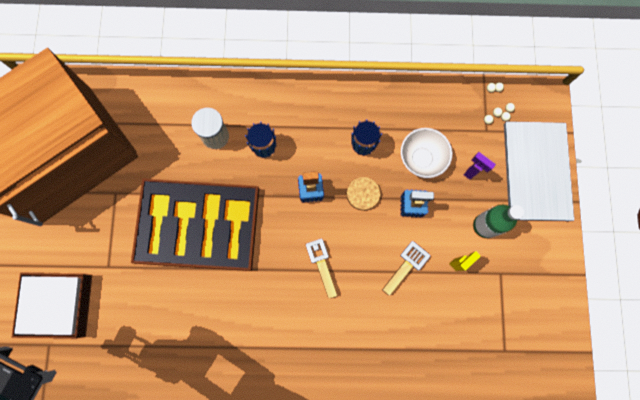

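View pics/side0.png

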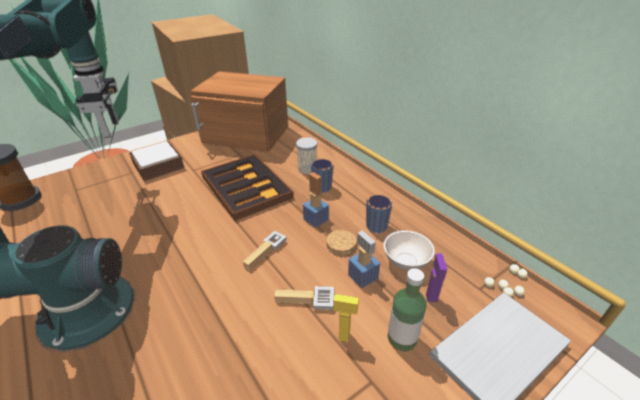

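Top view: the case is at (197,225). The opener lies at (322,268) and the strainer at (408,268). The paddle, a wood slab, stands in the holder at (311,187), and the grater, a steel plate, in the one at (416,203). The yellow (466,262) and purple (480,165) look-alikes are to be left alone. All four tools are present.

```bash
cat >> h.py <<'E'
def blob(P,box,zr,name="",minpx=40):
    "largest height-slice blobs in pixel box (u0,v0,u1,v1): minAreaRect in world mm"
    u0,v0,u1,v1=box; m=np.zeros(P.shape[:2],np.uint8)
    Z=P[...,2]; m[v0:v1,u0:u1]=((Z>zr[0])&(Z<zr[1]))[v0:v1,u0:u1]
    n,l,st,_=cv2.connectedComponentsWithStats(m); out=[]
    for i in range(1,n):
        if st[i,4]<minpx: continue
        Q=P[l==i]; r=cv2.minAreaRect((Q[:,:2]*1000).astype(np.float32))
        out.append((l==i,Q,r))
        print(name,"n",st[i,4],"c",np.round(r[0],1),"sz",np.round(r[1],1),"ang",round(r[2],1),"zmed",np.round(np.median(Q[:,2])*1000,1),"mean",np.round(Q.mean(0)*1000,1))
    return out
E
python3 - <<'E'
from h import *
import pickle
s=pickle.load(open("top0.pkl","rb"));P=cloud(s)
t=P[320:345,350:480,2];print("table z",np.median(t),t.std())
blob(P,(125,170,270,280),(.0175,.04),"case")
b=s["image"].astype(int)
Y=((b[...,2]>180)&(b[...,1]>120)&(b[...,0]<70)).astype(np.uint8);Y[:,:130]=0;Y[:,265:]=0;Y[:180]=0;Y[275:]=0
n,l,st,_=cv2.connectedComponentsWithStats(Y)
for i in range(1,n):
    if st[i,4]>60:
        Q=P[l==i];print(st[i],np.round(Q.mean(0)*1000,1),cv2.minAreaRect((Q[:,:2]*1000).astype(np.float32)))
blob(P,(285,225,350,310),(.006,.05),"opener")
blob(P,(370,225,440,310),(.006,.05),"strainer")
blob(P,(285,225,350,310),(.0235,.05),"op.h")
blob(P,(370,225,440,310),(.0235,.05),"st.h")
for nm,bx in(("A",(290,160,335,210)),("B",(390,180,445,225))):
    blob(P,bx,(.05,.066),nm+"mouth",15);blob(P,bx,(.075,.101),nm+"hand",10);blob(P,bx,(.11,.3),nm+"head",10)
blob(P,(185,95,280,165),(.07,.13),"jar/tumb");blob(P,(345,110,455,185),(.04,.13),"tumb/bowl")
blob(P,(450,140,530,280),(.03,.25),"lookalikes")
blob(P,(345,170,385,212),(.012,.04),"coast")
E
```

```text
table z -0.0009452070541289541 0.07718531923501329
case n 7157 c [544.8 232.7] sz [293.6 213. ] ang 87.2 zmed 25.7 mean [539.8 235.3  25.7]
[151 195  18  58 527] [562.3 327.3  18.7] ((439.176025390625, 171.65589904785156), (484.5993347167969, 134.87330627441406), 55.623477935791016)
[204 195  16  62 576] [552.1 196.3  22.6] ((452.126220703125, 110.06996154785156), (379.11004638671875, 127.5320816040039), 43.33896255493164)
[226 201  24  58 700] [550.9 132.   20.5] ((461.50372314453125, 74.53437805175781), (330.8182067871094, 113.32398986816406), 34.803749084472656)
[177 202  19  53 525] [549.2 263.9  14. ] ((440.35223388671875, 139.2032470703125), (425.7217102050781, 122.3332748413086), 52.145877838134766)
opener n 636 c [439.7 -87.6] sz [145.9  47. ] ang 21.1 zmed 23.0 mean [445.1 -83.   22.5]
strainer n 740 c [ 439.7 -283.6] sz [ 57.8 143.8] ang 50.2 zmed 22.0 mean [ 447.6 -290.4   21.4]
op.h n 272 c [418.1 -93.1] sz [98.8 21.6] ang 19.7 zmed 25.7 mean [416.1 -93.7  26.1]
st.h n 260 c [ 420.7 -269. ] sz [21.9 94.6] ang 51.3 zmed 25.7 mean [ 420.8 -268.8   26. ]
Amouth n 329 c [638.
[... 666 characters left out ...]
 94.8 mean [756.   74.4  94.5]
jar/tumb n 78 c [733.6  68.5] sz [29.1 72.6] ang 16.5 zmed 84.0 mean [729.9  65.1  83.1]
tumb/bowl n 670 c [ 765.4 -185.9] sz [71.4 71.3] ang 13.8 zmed 93.9 mean [ 761.2 -184.8   88.4]
tumb/bowl n 525 c [ 732.  -340.2] sz [127.4 128. ] ang 63.1 zmed 51.3 mean [ 744.7 -348.7   50.4]
lookalikes n 382 c [ 690.2 -460.9] sz [50.  23.8] ang 55.1 zmed 113.8 mean [ 687.9 -458.   104.2]
lookalikes n 1120 c [ 553.3 -492.1] sz [65.7 59.5] ang 20.2 zmed 136.9 mean [ 549.2 -483.7  132.7]
lookalikes n 298 c [ 457.2 -415.1] sz [23.8 51. ] ang 47.9 zmed 126.4 mean [ 456.3 -412.5  108.8]
coast n 838 c [ 631.8 -184.6] sz [82.6 82.4] ang 73.9 zmed 19.1 mean [ 631.4 -184.7   19.2]
```

```bash
cat >> h.py <<'E'
CASE=(np.array([.5448,.2327]),np.radians(-2.8))
def plane(s,uv,z):
    "cast pinhole pixels onto world plane z"
    uv=np.asarray(uv,float); M=R.from_rotvec(np.ravel(s["rvec"])).as_matrix(); c=-M.T@np.ravel(s["tvec"])
    d=np.c_[(uv[:,0]-s["cx"])/s["fx"],(uv[:,1]-s["cy"])/s["fy"],np.ones(len(uv))]@M
    return c+d*((z-c[2])/d[:,2])[:,None]
def lying(P,box,L,zb=0.):
    "pose of a tool lying flat on height zb; L = head end beyond mid (m)"
    u0,v0,u1,v1=box; Q=P[v0:v1,u0:u1].reshape(-1,3); 
    A=Q[(Q[:,2]>zb+.007)&(Q[:,2]<zb+.04)]; H=A[(A[:,2]>zb+.0238)]
    c=np.median(H[:,:2],0)
    for _ in range(3):
        H=H[np.linalg.norm(H[:,:2]-c,axis=1)<.06]; c=H[:,:2].mean(0)
    d=np.linalg.svd(H[:,:2]-c)[2][0]
    A=A[np.linalg.norm(A[:,:2]-c,axis=1)<.13]
    if d@(A[:,:2].mean(0)-c)<0: d=-d
    n=np.array([-d[1],d[0]]); t=(A[:,:2]-c)@d; w=(H[:,:2]-c)@n
    lo,hi=np.percentile(t,[.3,99.7]); x=((lo+.065)+(hi-L))/2
    m=c+x*d+n*(w.min()+w.max())/2
    print("lying mid mm",np.round(m*1000,1),"dir deg",round(np.degrees(np.arctan2(d[1],d[0])),2),"len",round((hi-lo)*1000,1),"butt/head est",np.round([lo*1000+65,hi*1000-L*1000],1),"w",np.round([w.min()*1000,w.max()*1000],1))
    return m,np.arctan2(d[1],d[0])
def rows(tp,rpy,speed=.035,wmax=.095):
    "tool-frame total and suggested equal rows from the measured pose to a target"
    o=get_obs(); Rc=R.from_euler("xyz",o["ee_rot"]); Rt=R.from_euler("xyz",rpy)
    d=Rc.inv().apply(np.array(tp)-o["tool_pos"]); w=(Rc.inv()*Rt).as_rotvec()
    print("shift mm",np.round(d*1000,1),"turn rad",np.round(w,3),"at",np.round(o["tool_pos"]*1000,1))
    n=max(int(np.ceil(max(np.abs(d).max()/speed,np.abs(w).max()/wmax,1))),1)
    Rm=Rc; p=o["tool_pos"].copy(); step=(np.array(tp)-p)/n; wr=w/n
    out=[]
    for i in range(n):
        out.append(np.r_[Rm.inv().apply(step)/.04,wr/.1]); Rm=Rm*R.from_rotvec(wr)
    print(n,"rows"); print([[round(float(x),3)+0. for x in r] for r in out])
E
python3 - <<'E'
from h import *
import pickle
s=pickle.load(open("top0.pkl","rb"));P=cloud(s)
m1=lying(P,(285,225,350,310),.08);m2=lying(P,(370,225,440,310),.078)
c,a=CASE; ex=np.array([np.cos(a),np.sin(a)]); ey=np.array([-ex[1],ex[0]])
v,u=np.mgrid[170:280,125:270]; W=plane(s,np.c_[u.ravel(),v.ravel()],.026)[:,:2]-c
hole=(P[170:280,125:270,2]<.0243).ravel(); X=W@ex*1000; Y=W@ey*1000
for y0,n in((-97.5,"strainer"),(-32.5,"paddle"),(32.5,"grater"),(97.5,"opener")):
    k=hole&(abs(Y-y0)<31)&(abs(X)<93)
    hd=k&(X>-55)&(X<0); hh=k&(X>40)&(X<60)
    print(n,"x",np.percentile(X[k],[.5,99.5]).round(1),"handle y",np.percentile(Y[hd],[1,99]).round(1),"head y",np.percentile(Y[hh],[1,99]).round(1))
rows([m1[0][0],m1[0][1],.09],[np.pi,0,m1[1]])
s=snapshot("wrist");print(s["fx"],s["cx"],s["cy"]);cv2.imwrite("pics/w0.png",s["image"])
E
```

```text
lying mid mm [432.4 -85.7] dir deg 19.93 len 145.6 butt/head est [17.  17.6] w [-15.7  19.3]
lying mid mm [ 436.2 -277.9] dir deg -39.1 len 143.4 butt/head est [16.4 16.8] w [-13.4  18.8]
strainer x [-91.4  91.4] handle y [-127.2  -67.7] head y [-128.   -68.2]
paddle x [-90.7  90.4] handle y [-62.1  -3.6] head y [-61.4  -2.9]
grater x [-92.2  90.6] handle y [ 2.8 62. ] head y [ 4.6 62. ]
opener x [-89.7  91.2] handle y [ 67.5 127.8] head y [ 68.5 125.5]
shift mm [-428.9 -447.4  115.2] turn rad [-1.000e-03  2.000e-03  2.365e+00] at [228.4 499.8 204.4]
25 rows
[[-0.429, -0.447, 0.115, 0.0, 0.001, 0.946], [-0.469, -0.405, 0.115, 0.0, 0.001, 0.946], [-0.505, -0.359, 0.115, 0.0, 0.001, 0.946], [-0.537, -0.309, 0.115, 0.0, 0.001, 0.946], [-0.564, -0.257, 0.115, 0.0, 0.001, 0.946], [-0.586, -0.203, 0.115, 0.0, 0.001, 0.946], [-0.602, -0.147, 0.115, 0.0, 0.001, 0.946], [-0.613, -0.089, 0.115, 0.0, 0.001, 0.946], [-0.619, -0.031, 0.115, 0.0, 0.001, 0.946], [-0.619, 0.028, 0.115, 0.0, 0.001, 0.946], [-0.614, 0.086, 0.115, 0.0, 0.001, 0.946], [-0.603, 0.144, 0.115, 0.0, 0.001, 0.946], [-0.587, 0.2, 0.115, 0.0, 0.001, 0.946], [-0.565, 0.255, 0.114, 0.0, 0.001, 0.946], [-0.539, 0.307, 0.114, 0.0, 0.001, 0.946], [-0.507, 0.356, 0.114, 0.0, 0.001, 0.946], [-0.471, 0.403, 0.114, 0.0, 0.001, 0.946], [-0.431, 0.445, 0.114, 0.0, 0.001, 0.946], [-0.387, 0.484, 0.114, 0.0, 0.001, 0.946], [-0.34, 0.519, 0.114, 0.0, 0.001, 0.946], [-0.289, 0.548, 0.114, 0.0, 0.001, 0.946], [-0.236, 0.573, 0.114, 0.0, 0.001, 0.946], [-0.181, 0.593, 0.114, 0.0, 0.001, 0.946], [-0.124, 0.607, 0.114, 0.0, 0.001, 0.946], [-0.066, 0.616, 0.114, 0.0, 0.001, 0.946]]
309.70691628693146 321.6042831295112 198.79040212133927
```

```bash
python3 - <<'E'
from h import *
import pickle
s=pickle.load(open("top0.pkl","rb"));P=cloud(s)
c,a=CASE; ex=np.array([np.cos(a),np.sin(a)]); ey=np.array([-ex[1],ex[0]])
hsv=cv2.cvtColor(s["image"],cv2.COLOR_BGR2HSV)
v,u=np.mgrid[170:280,125:270]; W=plane(s,np.c_[u.ravel(),v.ravel()],.026)[:,:2]-c
H=hsv[170:280,125:270].reshape(-1,3)
hole=(H[:,0]>8)&(H[:,0]<35)&(H[:,1]>120)&(H[:,2]>60); X=W@ex*1000; Y=W@ey*1000
for y0,n in((-97.5,"strainer"),(-32.5,"paddle"),(32.5,"grater"),(97.5,"opener")):
    k=hole&(abs(Y-y0)<31)&(abs(X)<93)
    hd=k&(X>-55)&(X<0); hh=k&(X>40)&(X<60)
    f=np.polyfit(X[hd],Y[hd],1)
    print(n,"x",np.percentile(X[k],[.5,99.5]).round(1),"handle y",np.percentile(Y[hd],[1,99]).round(1),"head y",np.percentile(Y[hh],[1,99]).round(1),"slope deg",np.degrees(f[0]).round(2))
i=np.where((H[:,2]<70))[0]; Q=np.c_[X[i],Y[i]];print("dark foam",np.percentile(Q,[1,50,99],axis=0).round(1))
x=s["image"][170:320,120:440]; cv2.imwrite("pics/crop1.png",cv2.resize(x,None,fx=2.5,fy=2.5,interpolation=cv2.INTER_CUBIC))
E
```

```text
strainer x [-80.3  65.5] handle y [-111.3  -86.5] head y [-128.   -68.7] slope deg 0.05
paddle x [-81.3  76.7] handle y [-46.6 -22.1] head y [-53.7 -15.2] slope deg 1.68
grater x [-80.9  53.4] handle y [19.4 42.2] head y [ 5.5 55.9] slope deg 0.04
opener x [-80.3  67.1] handle y [ 83.9 106.3] head y [ 72.5 117.6] slope deg 0.1
dark foam [[ -87.9 -148.8]
 [  54.6  -74.3]
 [  97.4  139.7]]
```

View pics/crop1.png

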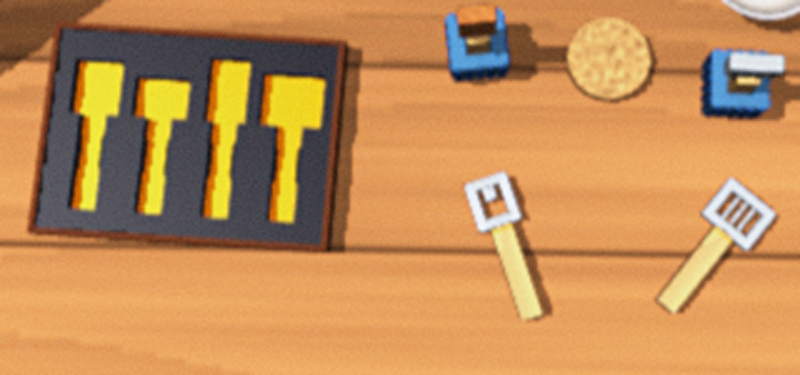

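Call:
{"fn": "drive_tool", "kwargs": {"commands": [[-0.2, -1, 0, 0, 0, -0.8], [-0.2, -1, 0, 0, 0, -0.8], [-0.2, -1, 0, 0, 0, -0.8], [-0.2, -1, 0, 0, 0, -0.8], [-0.2, -1, 0, 0, 0, -0.8], [-0.2, -1, 0, 0, 0, -0.8], [-0.2, -1, 0, 0, 0, -0.8], [-0.2, -1, 0, 0, 0, -0.8], [-0.2, -1, 0, 0, 0, -0.8], [-0.2, -1, 0, 0, 0, -0.6]], "gripper": 0.3}}

```text
time: 1.4
tool_pos: [0.2797, 0.1051, 0.2054]
ee_rot: [3.142, 0.001, -2.788]
wrist_force: [0.1, -0.0, -0.4]
width: 0.0659
finger_force: 0.0
```

The crop shows the four pockets, at crop x of about 100, 160, 230 and 295. They match the shapes opener, grater, paddle and strainer. The opener head is at (493,200) and the strainer head at (738,213).

Call:
{"fn": "drive_tool", "kwargs": {"commands": [[-0.322, -0.972, 0.4, 0, 0, 0], [-0.322, -0.972, 0.4, 0, 0, 0], [-0.322, -0.972, 0.4, 0, 0, 0], [-0.322, -0.972, 0.4, 0, 0, 0], [-0.322, -0.972, 0.4, 0, 0, 0], [-0.322, -0.972, 0.4, 0, 0, 0], [0, 0, 0, 0, 0, 0]], "gripper": 0.3}}

```text
time: 2.28
tool_pos: [0.432, -0.0875, 0.1073]
ee_rot: [3.139, -0.004, -2.793]
wrist_force: [-1.0, 0.1, -0.0]
width: 0.0654
finger_force: 0.0
```

```bash
python3 - <<'E'
from h import *
o=get_obs();print(o["tool_pos"],o["ee_rot"],o["joint_positions"].round(3),o["width"])
s=snapshot("wrist");cv2.imwrite("pics/w1.png",s["image"]);print(s["fx"],s["rvec"],s["tvec"])
E
```

```text
[ 0.43203547 -0.08746716  0.10729398] [ 3.13888051 -0.00367892 -2.7933081 ] [-0.328 -0.114  1.766 -0.     1.495 -2.247] 0.06543254970620671
309.70691628693146 [-1.6995016  -2.42137423 -0.35152846] [ 0.22804495 -0.36258218  0.19427265]
```

View pics/w1.png

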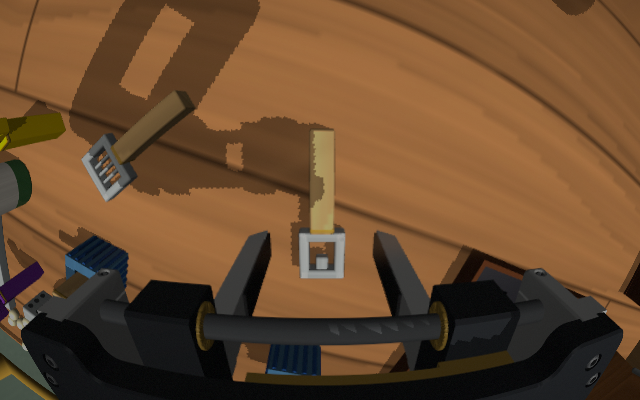

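The wrist view shows the opener handle at (322,180) centred between the fingers, with its head at (322,255). The alignment is right, so I'm going down to grip it.

Call:
{"fn": "drive_tool", "kwargs": {"commands": [[0, 0, 0.8, 0, 0, 0], [0, 0, 0.8, 0, 0, 0], [0, 0, 0.6, 0, 0, 0], [0, 0, 0.2, 0, 0, 0], [0, 0, 0, 0, 0, 0]]}}

```text
time: 2.95
tool_pos: [0.4324, -0.0856, 0.0139]
ee_rot: [3.142, 0.0, -2.79]
wrist_force: [-0.8, -0.2, 0.7]
width: 0.066
finger_force: 0.0
```

Call:
{"fn": "drive_tool", "kwargs": {"commands": [[0, 0, 0, 0, 0, 0], [0, 0, 0, 0, 0, 0], [0, 0, 0, 0, 0, 0], [0, 0, 0, 0, 0, 0], [0, 0, 0, 0, 0, 0], [0, 0, 0, 0, 0, 0], [0, 0, 0, 0, 0, 0], [0, 0, 0, 0, 0, 0]], "gripper": 1}}

```text
time: 3.95
tool_pos: [0.4326, -0.0863, 0.0136]
ee_rot: [-3.141, 0.0, -2.79]
wrist_force: [0.8, -1.0, 1.3]
width: 0.0215
finger_force: 30.0
```

Call:
{"fn": "drive_tool", "kwargs": {"commands": [[0, 0, -0.5, 0, 0, 0], [0, 0, -0.7, 0, 0, 0], [0, 0, -0.7, 0, 0, 0], [0, 0, -0.7, 0, 0, 0], [0, 0, -0.4, 0, 0, 0], [0, 0, 0, 0, 0, 0]]}}

```text
time: 4.7
tool_pos: [0.433, -0.0863, 0.1342]
ee_rot: [-3.141, 0.002, -2.79]
wrist_force: [0.5, 0.3, -1.6]
width: 0.0216
finger_force: 30.0
```

```bash
cat >> h.py <<'E'
c,a=CASE; ex=np.array([np.cos(a),np.sin(a)]); ey=np.array([-ex[1],ex[0]])
HOME={n:c+ex*-.0143+ey*(y-.0018) for n,y in dict(strainer=-.0975,paddle=-.0325,grater=.0325,opener=.0975).items()}
E
python3 - <<'E'
from h import *
o=get_obs();print(o["joint_positions"].round(3),o["ee_rot"],o["tool_pos"])
print({k:v.round(4) for k,v in HOME.items()})
h=HOME["opener"]; rows([h[0],h[1],.09],[np.pi,0,np.pi+a])
s=snapshot("wrist");cv2.imwrite("pics/w2.png",s["image"])
E
```

```text
[-0.325 -0.134  1.729  0.     1.545 -2.248] [-3.14066551e+00  1.56363249e-03 -2.79033014e+00] [ 0.43299686 -0.08629597  0.13417347]
{'strainer': array([0.5257, 0.1342]), 'paddle': array([0.5288, 0.1991]), 'grater': array([0.532 , 0.2641]), 'opener': array([0.5352, 0.329 ])}
shift mm [-238.8  354.8   44.2] turn rad [-0.001  0.002  0.4  ] at [433.  -86.3 134.2]
11 rows
[[-0.543, 0.806, 0.1, -0.001, 0.002, 0.364], [-0.513, 0.826, 0.1, -0.001, 0.002, 0.364], [-0.483, 0.844, 0.1, -0.001, 0.002, 0.364], [-0.452, 0.861, 0.1, -0.001, 0.002, 0.364], [-0.42, 0.877, 0.1, -0.001, 0.002, 0.364], [-0.388, 0.891, 0.1, -0.001, 0.002, 0.364], [-0.355, 0.905, 0.1, -0.001, 0.002, 0.364], [-0.322, 0.917, 0.1, -0.001, 0.002, 0.364], [-0.289, 0.928, 0.1, -0.001, 0.002, 0.364], [-0.255, 0.938, 0.1, -0.001, 0.002, 0.364], [-0.22, 0.947, 0.1, -0.001, 0.002, 0.364]]
```

View pics/w2.png

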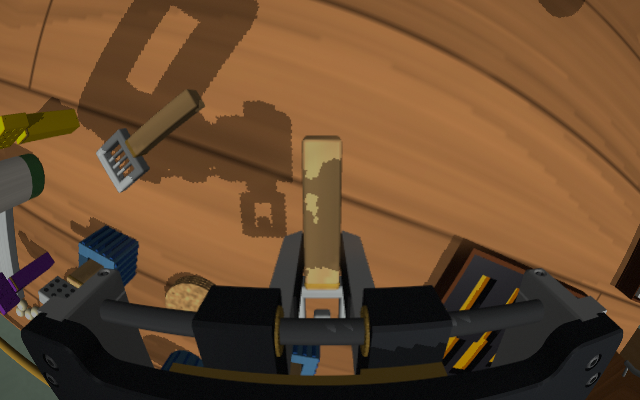

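The opener is held and level. I'm carrying it to its pocket.

Call:
{"fn": "drive_tool", "kwargs": {"commands": [[-0.543, 0.806, 0.1, 0, 0, 0.364], [-0.513, 0.826, 0.1, 0, 0, 0.364], [-0.483, 0.844, 0.1, 0, 0, 0.364], [-0.452, 0.861, 0.1, 0, 0, 0.364], [-0.42, 0.877, 0.1, 0, 0, 0.364], [-0.388, 0.891, 0.1, 0, 0, 0.364], [-0.355, 0.905, 0.1, 0, 0, 0.364], [-0.322, 0.917, 0.1, 0, 0, 0.364], [-0.289, 0.928, 0.1, 0, 0, 0.364], [-0.255, 0.938, 0.1, 0, 0, 0.364], [-0.22, 0.947, 0.1, 0, 0, 0.364], [0, 0, 0, 0, 0, 0], [0, 0, 0, 0, 0, 0]]}}

```text
time: 6.38
tool_pos: [0.5337, 0.3283, 0.0876]
ee_rot: [-3.139, -0.003, 3.093]
wrist_force: [0.1, 0.3, -0.7]
width: 0.0215
finger_force: 30.0
```

```bash
python3 - <<'E'
from h import *
h=HOME["opener"]; rows([h[0],h[1],.06],[np.pi,0,np.pi+a])
s=snapshot("wrist");cv2.imwrite("pics/w3.png",s["image"])
E
```

```text
shift mm [-1.5  0.8 27.6] turn rad [-0.002 -0.003  0.   ] at [533.7 328.3  87.6]
1 rows
[[-0.038, 0.02, 0.691, -0.022, -0.028, 0.001]]
```

View pics/w3.png

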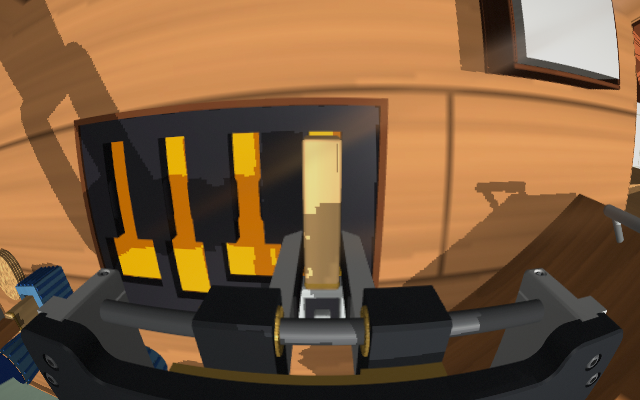

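The opener handle at (322,210) lines up with its pocket, whose butt end shows at (323,133). I'm lowering it.

Call:
{"fn": "drive_tool", "kwargs": {"commands": [[-0.04, 0.02, 0.35, 0, 0, 0], [0, 0, 0.35, 0, 0, 0], [0, 0, 0.25, 0, 0, 0], [0, 0, 0, 0, 0, 0]]}}

```text
time: 6.92
tool_pos: [0.5353, 0.3292, 0.0496]
ee_rot: [-3.14, -0.003, 3.092]
wrist_force: [-0.6, -0.0, -1.3]
width: 0.0215
finger_force: 30.0
```

Call:
{"fn": "drive_tool", "kwargs": {"commands": [[0, 0, 0.13, 0, 0, 0], [0, 0, 0.12, 0, 0, 0], [0, 0, 0, 0, 0, 0]]}}

```text
time: 7.3
tool_pos: [0.5361, 0.3298, 0.0411]
ee_rot: [-3.141, -0.001, 3.092]
wrist_force: [-0.7, -1.0, -1.0]
width: 0.0217
finger_force: 30.0
```

Call:
{"fn": "drive_tool", "kwargs": {"commands": [[0, 0, 0.08, 0, 0, 0], [0, 0, 0.08, 0, 0, 0], [0, 0, 0, 0, 0, 0]]}}

```text
time: 7.68
tool_pos: [0.5367, 0.3302, 0.0358]
ee_rot: [3.141, 0.001, 3.092]
wrist_force: [-0.2, -0.0, 0.7]
width: 0.0218
finger_force: 30.0
```

Call:
{"fn": "drive_tool", "kwargs": {"commands": [[0, 0, 0.08, 0, 0, 0], [0, 0, 0.08, 0, 0, 0], [0, 0, 0, 0, 0, 0]]}}

```text
time: 8.05
tool_pos: [0.5364, 0.3297, 0.028]
ee_rot: [-3.141, 0.0, 3.092]
wrist_force: [1.9, 1.3, -2.3]
width: 0.0218
finger_force: 30.0
```

Call:
{"fn": "drive_tool", "kwargs": {"commands": [[0, 0, 0.06, 0, 0, 0], [0, 0, 0.06, 0, 0, 0], [0, 0, 0, 0, 0, 0], [0, 0, 0, 0, 0, 0]]}}

```text
time: 8.55
tool_pos: [0.5364, 0.33, 0.026]
ee_rot: [3.141, 0.001, 3.093]
wrist_force: [-1.8, -0.4, 7.9]
width: 0.0214
finger_force: 34.8
```

Call:
{"fn": "drive_tool", "kwargs": {"commands": [[0, 0, 0, 0, 0, 0], [0, 0, 0, 0, 0, 0], [0, 0, 0, 0, 0, 0], [0, 0, -0.5, 0, 0, 0], [0, 0, -0.5, 0, 0, 0], [0, 0, 0, 0, 0, 0]], "gripper": 0.3}}

```text
time: 9.3
tool_pos: [0.538, 0.3304, 0.0672]
ee_rot: [3.139, 0.005, 3.092]
wrist_force: [0.5, 0.3, -0.3]
width: 0.066
finger_force: 0.0
```

```bash
python3 - <<'E'
from h import *
s=snapshot("wrist");cv2.imwrite("pics/w4.png",s["image"])
t=snapshot("top");P=cloud(t)
cv2.imwrite("pics/t4.png",t["image"])
d=P[...,:2]-HOME["opener"]; X=d@ex*1000;Y=d@ey*1000
for lo,hi in((-60,-40),(-40,-20),(-20,0),(0,20)):
    k=(X>lo)&(X<hi)&(abs(Y)<8);print(lo,k.sum(),np.percentile(P[k][:,2]*1000,[10,50,90]).round(1) if k.sum() else "")
E
```

```text
-60 98 [ 36.   40.8 427.9]
-40 329 [ 38.5 423.2 446.8]
-20 147 [446.2 452.4 455. ]
0 106 [451.5 453.8 455.6]
```

View pics/w4.png

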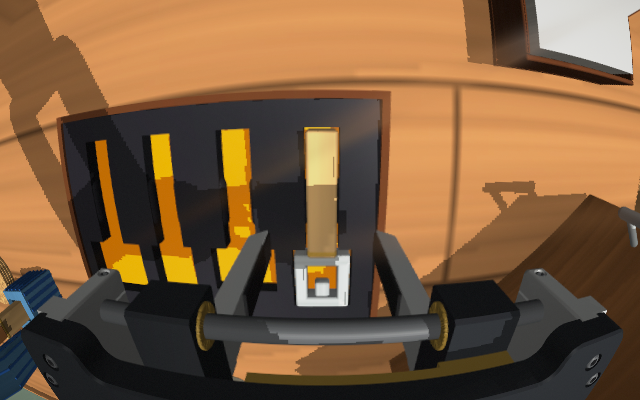

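The opener sits in its pocket, handle at (322,190) and head at (322,280). Next I press it home with shut fingers at both ends of the handle.

Call:
{"fn": "drive_tool", "kwargs": {"commands": [[-0.4, 0, 0, 0, 0, 0], [0, 0, 0, 0, 0, 0], [0, 0, 0, 0, 0, 0], [0, 0, 0, 0, 0, 0], [0, 0, 0.3, 0, 0, 0], [0, 0, 0.3, 0, 0, 0], [0, 0, 0.1, 0, 0, 0], [0, 0, 0.1, 0, 0, 0], [0, 0, 0, 0, 0, 0]], "gripper": 1}}

```text
time: 10.52
tool_pos: [0.5529, 0.3303, 0.0381]
ee_rot: [3.139, 0.003, 3.093]
wrist_force: [-7.3, -2.9, 22.0]
width: 0.0002
finger_force: 11.1
```

Call:
{"fn": "drive_tool", "kwargs": {"commands": [[0, 0, -0.5, 0, 0, 0], [0.8, 0, 0, 0, 0, 0], [0.8, 0, 0, 0, 0, 0], [0, 0, 0.3, 0, 0, 0], [0, 0, 0.15, 0, 0, 0], [0, 0, 0.07, 0, 0, 0], [0, 0, 0, 0, 0, 0]]}}

```text
time: 11.4
tool_pos: [0.4877, 0.3326, 0.038]
ee_rot: [3.141, -0.002, 3.093]
wrist_force: [-16.1, -5.1, 33.2]
width: 0.0006
finger_force: 16.5
```

Call:
{"fn": "drive_tool", "kwargs": {"commands": [[0, 0, -1, 0, 0, 0], [0, 0, -1, 0, 0, 0], [0.05, -0.955, -0.2, 0, 0, 0], [0.05, -0.955, -0.2, 0, 0, 0], [0.05, -0.955, -0.2, 0, 0, 0], [0.05, -0.955, -0.2, 0, 0, 0], [0.05, -0.955, -0.2, 0, 0, 0], [0.05, -0.955, -0.2, 0, 0, 0], [0.05, -0.955, -0.2, 0, 0, 0], [0.05, -0.955, 0, 0, 0, 0], [0.05, -0.955, 0, 0, 0, 0], [0, 0, 0, 0, 0, 0.9], [0, 0, 0, 0, 0, 0.9], [0, 0, 0, 0, 0, 0.9], [0, 0, 0, 0, 0, 0.9], [0, 0, 0, 0, 0, 0.9], [0, 0, 0, 0, 0, 0.9], [0, 0, 0, 0, 0, 0.9]], "gripper": 0.3}}

```text
time: 13.65
tool_pos: [0.4541, -0.011, 0.1661]
ee_rot: [-3.141, -0.001, 2.459]
wrist_force: [0.7, 0.6, -0.1]
width: 0.0659
finger_force: 0.0
```

```bash
cat >> h.py <<'E'
def relz(P,name):
    "height (mm) of what lies along a pocket's handle, and handle lateral centre"
    d=P[...,:2]-HOME[name]; X=d@ex*1000;Y=d@ey*1000
    for lo,hi in((-62,-40),(-40,-15),(-15,5),(5,27)):
        k=(X>lo)&(X<hi)&(abs(Y)<8)&(P[...,2]<.1);print(name,lo,k.sum(),np.percentile(P[k][:,2]*1000,[10,50,90]).round(1) if k.sum() else "")
E
python3 - <<'E'
from h import *
t=snapshot("top");P=cloud(t);cv2.imwrite("pics/t5.png",t["image"])
relz(P,"opener")
m,d=lying(P,(340,225,480,330),.078)
rows([m[0],m[1],.1],[np.pi,0,d+np.pi])
E
```

```text
opener -62 62 [34.9 37.2 39.8]
opener -40 67 [34.  37.1 40.7]
opener -15 56 [34.8 37.3 40.3]
opener 5 61 [34.8 37.4 40.2]
lying mid mm [ 438.6 -274.3] dir deg -37.82 len 142.7 butt/head est [14.9 14.6] w [-15.2  27.7]
shift mm [-154.6 -213.7   66.2] turn rad [-0.001 -0.001 -0.025] at [454.1 -11.  166.1]
7 rows
[[-0.552, -0.763, 0.236, -0.001, -0.001, -0.035], [-0.549, -0.765, 0.236, -0.001, -0.001, -0.035], [-0.547, -0.767, 0.236, -0.001, -0.001, -0.035], [-0.544, -0.769, 0.236, -0.001, -0.001, -0.035], [-0.541, -0.771, 0.236, -0.001, -0.001, -0.035], [-0.538, -0.773, 0.236, -0.001, -0.001, -0.035], [-0.536, -0.775, 0.236, -0.001, -0.001, -0.035]]
```

```bash
cat >> h.py <<'E'
def lying(P,box,L,zb=0.):
    u0,v0,u1,v1=box; Q=P[v0:v1,u0:u1].reshape(-1,3)
    A=Q[(Q[:,2]>zb+.007)&(Q[:,2]<zb+.04)]; H=A[A[:,2]>zb+.0225][:,:2]
    c=np.median(H,0); K=H[np.linalg.norm(H-c,axis=1)<.06]
    for _ in range(6):
        c=K.mean(0); d=np.linalg.svd(K-c)[2][0]
        A=A[np.linalg.norm(A[:,:2]-c,axis=1)<.13]
        if d@(A[:,:2].mean(0)-c)<0: d=-d
        n=np.array([-d[1],d[0]]); t=(A[:,:2]-c)@d; lo,hi=np.percentile(t,[.3,99.7])
        T=(H-c)@d; w=(H-c)@n; K=H[(T>lo+.004)&(T<lo+.088)&(abs(w)<.0135)]
    m=c+d*((lo+.065)+(hi-L))/2
    print("lying mid mm",np.round(m*1000,1),"dir deg",round(np.degrees(np.arctan2(d[1],d[0])),2),"len",round((hi-lo)*1000,1),"n",len(K))
    return m,np.arctan2(d[1],d[0])
E
python3 - <<'E'
from h import *
import pickle
s=pickle.load(open("top0.pkl","rb"));P=cloud(s)
lying(P,(285,225,350,310),.08);lying(P,(370,225,440,310),.078)
t=snapshot("top");P=cloud(t)
m,d=lying(P,(360,225,480,330),.078)
rows([m[0],m[1],.1],[np.pi,0,d+np.pi])
E
```

```text
lying mid mm [433.1 -87.6] dir deg 19.49 len 145.7 n 275
lying mid mm [ 434.5 -279.9] dir deg -38.63 len 143.5 n 268
lying mid mm [ 434.2 -280. ] dir deg -38.97 len 142.5 n 268
shift mm [-153.8 -221.6   66.2] turn rad [-0.001 -0.001  0.   ] at [454.  -10.9 166.2]
7 rows
[[-0.549, -0.791, 0.237, -0.001, -0.001, 0.001], [-0.549, -0.791, 0.237, -0.001, -0.001, 0.001], [-0.549, -0.791, 0.237, -0.001, -0.001, 0.001], [-0.549, -0.791, 0.236, -0.001, -0.001, 0.001], [-0.549, -0.791, 0.236, -0.001, -0.001, 0.001], [-0.549, -0.791, 0.236, -0.001, -0.001, 0.001], [-0.549, -0.791, 0.236, -0.001, -0.001, 0.001]]
```

Call:
{"fn": "drive_tool", "kwargs": {"commands": [[-0.55, -0.79, 0.24, 0, 0, 0], [-0.55, -0.79, 0.24, 0, 0, 0], [-0.55, -0.79, 0.24, 0, 0, 0], [-0.55, -0.79, 0.24, 0, 0, 0], [-0.55, -0.79, 0.24, 0, 0, 0], [-0.55, -0.79, 0.24, 0, 0, 0], [-0.54, -0.79, 0.24, 0, 0, 0], [0, 0, 0, 0, 0, 0], [0, 0, 0, 0, 0, 0]]}}

```text
time: 14.88
tool_pos: [0.4341, -0.2786, 0.0994]
ee_rot: [3.141, -0.001, 2.463]
wrist_force: [-0.1, -0.6, 0.7]
width: 0.0656
finger_force: 0.0
```

```bash
python3 - <<'E'
from h import *
t=snapshot("wrist");cv2.imwrite("pics/w6.png",t["image"])
rows([.4342,-.2800,.0135],[np.pi,0,np.pi-np.radians(38.8)])
x=t["image"].astype(int)
for v in (150,170,190,210,230):  # pale handle centre per row
    k=np.where((x[v,250:400,2]>150)&(x[v,250:400,1]>120)&(x[v,250:400,0]>70))[0]+250
    print(v,k.min() if len(k) else None,k.max() if len(k) else None,end="; ")
E
```

```text
shift mm [-1.  -1.4 86.3] turn rad [ 0.    -0.    -0.001] at [ 434.3 -278.3   99.8]
3 rows
[[-0.008, -0.012, 0.719, 0.002, -0.001, -0.003], [-0.008, -0.012, 0.719, 0.002, -0.001, -0.003], [-0.008, -0.012, 0.719, 0.002, -0.001, -0.003]]
150 307 330; 170 307 330; 190 307 330; 210 308 329; 230 308 318;
```

View pics/w6.png

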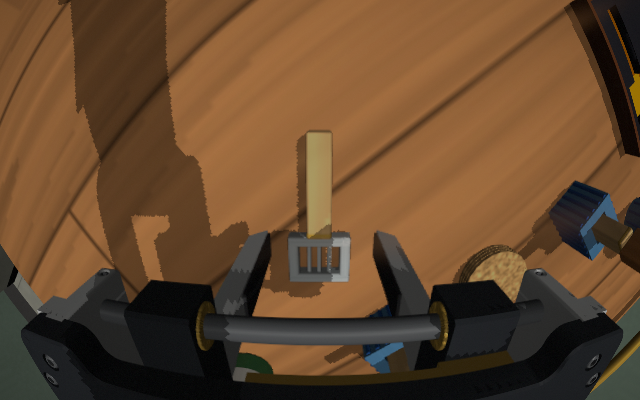

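The strainer handle at (319,185) is between the fingers and its slotted head is at (319,258). I'm going down to grip it.

Call:
{"fn": "drive_tool", "kwargs": {"commands": [[-0.02, -0.03, 0.7, 0, 0, 0], [0, 0, 0.7, 0, 0, 0], [0, 0, 0.5, 0, 0, 0], [0, 0, 0.25, 0, 0, 0], [0, 0, 0, 0, 0, 0]]}}

```text
time: 15.55
tool_pos: [0.434, -0.2795, 0.0137]
ee_rot: [3.141, -0.001, 2.464]
wrist_force: [0.9, -0.5, 0.1]
width: 0.0656
finger_force: 0.0
```

Call:
{"fn": "drive_tool", "kwargs": {"commands": [[0, 0, 0, 0, 0, 0], [0, 0, 0, 0, 0, 0], [0, 0, 0, 0, 0, 0], [0, 0, 0, 0, 0, 0], [0, 0, 0, 0, 0, 0], [0, 0, 0, 0, 0, 0], [0, 0, 0, 0, 0, 0]], "gripper": 1}}

```text
time: 16.42
tool_pos: [0.4339, -0.2805, 0.014]
ee_rot: [-3.141, 0.0, 2.462]
wrist_force: [-1.0, -0.3, 0.9]
width: 0.0217
finger_force: 30.0
```

Call:
{"fn": "drive_tool", "kwargs": {"commands": [[0, 0, -0.5, 0, 0, 0], [0, 0, -0.7, 0, 0, 0], [0, 0, -0.7, 0, 0, 0], [0, 0, -0.7, 0, 0, 0], [0, 0, -0.4, 0, 0, 0], [0, 0, 0, 0, 0, 0]]}}

```text
time: 17.18
tool_pos: [0.4345, -0.2806, 0.1347]
ee_rot: [3.141, 0.002, 2.462]
wrist_force: [-0.6, -0.7, -1.6]
width: 0.0215
finger_force: 30.0
```

```bash
python3 - <<'E'
from h import *
h=HOME["strainer"]; rows([h[0],h[1],.1],[np.pi,0,np.pi+a])
E
```

```text
shift mm [189.7 380.1  34.4] turn rad [-0.     0.002 -0.63 ] at [ 434.5 -280.6  134.7]
11 rows
[[0.431, 0.864, 0.078, 0.0, 0.002, -0.573], [0.381, 0.887, 0.078, 0.0, 0.002, -0.573], [0.33, 0.907, 0.078, 0.0, 0.002, -0.573], [0.277, 0.925, 0.079, 0.0, 0.002, -0.573], [0.224, 0.939, 0.079, 0.0, 0.002, -0.573], [0.169, 0.95, 0.079, 0.0, 0.002, -0.573], [0.115, 0.958, 0.079, 0.0, 0.002, -0.573], [0.06, 0.963, 0.079, 0.0, 0.002, -0.573], [0.004, 0.965, 0.079, 0.0, 0.002, -0.573], [-0.051, 0.964, 0.079, 0.0, 0.002, -0.573], [-0.106, 0.959, 0.079, 0.0, 0.002, -0.573]]
```

Call:
{"fn": "drive_tool", "kwargs": {"commands": [[0.431, 0.864, 0.08, 0, 0, -0.573], [0.381, 0.887, 0.08, 0, 0, -0.573], [0.33, 0.907, 0.08, 0, 0, -0.573], [0.277, 0.925, 0.08, 0, 0, -0.573], [0.224, 0.939, 0.08, 0, 0, -0.573], [0.169, 0.95, 0.08, 0, 0, -0.573], [0.115, 0.958, 0.08, 0, 0, -0.573], [0.06, 0.963, 0.08, 0, 0, -0.573], [0.004, 0.965, 0.08, 0, 0, -0.573], [-0.051, 0.964, 0.08, 0, 0, -0.573], [-0.106, 0.959, 0.08, 0, 0, -0.573], [0, 0, 0, 0, 0, 0], [0, 0, 0, 0, 0, 0]]}}

```text
time: 18.8
tool_pos: [0.5241, 0.134, 0.0972]
ee_rot: [-3.14, -0.003, 3.093]
wrist_force: [-0.6, 0.5, -1.4]
width: 0.0217
finger_force: 30.0
```

```bash
python3 - <<'E'
from h import *
h=HOME["strainer"]; rows([h[0],h[1],.05],[np.pi,0,np.pi+a]);print(get_obs()["width"])
t=snapshot("wrist");cv2.imwrite("pics/w7.png",t["image"])
E
```

```text
shift mm [-1.7  0.4 47.2] turn rad [-0.001 -0.003 -0.   ] at [524.1 134.   97.2]
2 rows
[[-0.021, 0.005, 0.59, -0.006, -0.014, -0.001], [-0.02, 0.004, 0.59, -0.006, -0.014, -0.001]]
0.021697414079974296
```

View pics/w7.png

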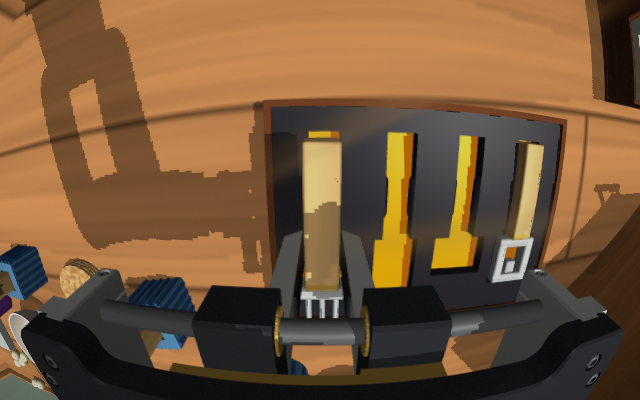

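The strainer at (322,215) is over its own pocket, with the strip showing at (323,133). The opener is seated at the right. I'm lowering the strainer.

Call:
{"fn": "drive_tool", "kwargs": {"commands": [[-0.04, 0.01, 0.5, 0, 0, 0], [0, 0, 0.5, 0, 0, 0], [0, 0, 0.35, 0, 0, 0], [0, 0, 0, 0, 0, 0]]}}

```text
time: 19.35
tool_pos: [0.5255, 0.1339, 0.0433]
ee_rot: [-3.141, -0.003, 3.091]
wrist_force: [-0.5, -0.3, -0.6]
width: 0.0216
finger_force: 30.0
```

Call:
{"fn": "drive_tool", "kwargs": {"commands": [[0, 0, 0.08, 0, 0, 0], [0, 0, 0.08, 0, 0, 0], [0, 0, 0, 0, 0, 0]]}}

```text
time: 19.73
tool_pos: [0.5267, 0.1349, 0.0384]
ee_rot: [3.142, 0.0, 3.093]
wrist_force: [1.0, -0.4, -1.4]
width: 0.0216
finger_force: 30.0
```

Call:
{"fn": "drive_tool", "kwargs": {"commands": [[0, 0, 0.08, 0, 0, 0], [0, 0, 0.08, 0, 0, 0], [0, 0, 0, 0, 0, 0]]}}

```text
time: 20.1
tool_pos: [0.5273, 0.1349, 0.0319]
ee_rot: [3.141, 0.002, 3.093]
wrist_force: [2.1, 1.1, 0.3]
width: 0.0215
finger_force: 30.0
```

Entering cleanly. I'll finish the insertion, release, then press both ends.

Call:
{"fn": "drive_tool", "kwargs": {"commands": [[0, 0, 0.07, 0, 0, 0], [0, 0, 0.07, 0, 0, 0], [0, 0, 0, 0, 0, 0], [0, 0, 0, 0, 0, 0]]}}

```text
time: 20.6
tool_pos: [0.5267, 0.1348, 0.0262]
ee_rot: [3.141, 0.0, 3.093]
wrist_force: [0.3, 0.7, 1.5]
width: 0.0217
finger_force: 32.3
```

Call:
{"fn": "drive_tool", "kwargs": {"commands": [[0, 0, 0, 0, 0, 0], [0, 0, 0, 0, 0, 0], [0, 0, -0.5, 0, 0, 0], [0, 0, -0.5, 0, 0, 0]], "gripper": 0.3}}

```text
time: 21.1
tool_pos: [0.5257, 0.1345, 0.0657]
ee_rot: [-3.141, -0.003, 3.093]
wrist_force: [0.1, 0.0, 0.1]
width: 0.0581
finger_force: 0.0
```

Call:
{"fn": "drive_tool", "kwargs": {"commands": [[-0.4, 0, 0, 0, 0, 0], [0, 0, 0, 0, 0, 0], [0, 0, 0, 0, 0, 0], [0, 0, 0, 0, 0, 0], [0, 0, 0.3, 0, 0, 0], [0, 0, 0.2, 0, 0, 0], [0, 0, 0.1, 0, 0, 0], [0, 0, 0, 0, 0, 0]], "gripper": 1}}

```text
time: 22.1
tool_pos: [0.5422, 0.134, 0.0416]
ee_rot: [-3.141, -0.001, 3.093]
wrist_force: [-0.6, -0.1, 0.4]
width: 0.0005
finger_force: 0.0
```

Call:
{"fn": "drive_tool", "kwargs": {"commands": [[0, 0, 0.1, 0, 0, 0], [0, 0, 0.06, 0, 0, 0], [0, 0, 0, 0, 0, 0]]}}

```text
time: 22.48
tool_pos: [0.5432, 0.1342, 0.0382]
ee_rot: [3.141, 0.002, 3.093]
wrist_force: [-4.0, -0.8, 8.4]
width: 0.0004
finger_force: 4.2
```

Call:
{"fn": "drive_tool", "kwargs": {"commands": [[0, 0, -0.5, 0, 0, 0], [0.8, 0, 0, 0, 0, 0], [0.8, 0, 0, 0, 0, 0], [0, 0, 0.3, 0, 0, 0], [0, 0, 0.15, 0, 0, 0], [0, 0, 0.05, 0, 0, 0], [0, 0, 0, 0, 0, 0]]}}

```text
time: 23.35
tool_pos: [0.479, 0.1371, 0.0382]
ee_rot: [-3.141, -0.002, 3.093]
wrist_force: [-8.8, -0.6, 16.4]
width: 0.0007
finger_force: 7.7
```

Both lying tools are seated. Next I try the forward pitch the standing tools need, high up over clear space.

Call:
{"fn": "drive_tool", "kwargs": {"commands": [[0, 0, -1, 0, 0, 0], [0, 0, -1, 0, 0, 0], [0, -0.8, -1, 0, 0, 0], [0.2, -0.9, -1, 0, 0, 0], [0.2, -0.9, -1, 0, 0, -0.4], [0.2, -0.9, -1, 0, 0, -0.5], [0.2, -0.9, 0, 0, 0, -0.5], [0.2, -0.9, 0, 0, 0, -0.5], [0, 0, 0, 0, 0, 0]], "gripper": 0.3}}

```text
time: 24.48
tool_pos: [0.4388, -0.0771, 0.2755]
ee_rot: [-3.141, -0.0, -3.005]
wrist_force: [-0.6, -0.5, -0.9]
width: 0.0658
finger_force: 0.0
```

```bash
cat >> h.py <<'E'
def log():
    import json
    o=get_obs(); open("log.txt","a").write(json.dumps([list(map(float,o["joint_positions"])),list(map(float,o["tool_pos"])),list(map(float,o["ee_rot"]))])+"\n")
    print(o["joint_positions"].round(3),o["tool_pos"].round(4),o["ee_rot"].round(3),round(o["time"],2))
E
python3 -c "
from h import *
log()
t=snapshot('top');P=cloud(t);relz(P,'strainer')"
```

```text
[-0.301 -0.15   1.464 -0.     1.828 -2.008] [ 0.4388 -0.0771  0.2755] [-3.141 -0.    -3.005] 24.48
strainer -62 62 [34.8 37.4 41.6]
strainer -40 69 [33.9 37.8 40. ]
strainer -15 56 [33.8 37.5 40.8]
strainer 5 59 [34.2 37.8 40. ]
```

Call:
{"fn": "drive_tool", "kwargs": {"commands": [[0, 0, 0, 0, -1, 0], [0, 0, 0, 0, -1, 0], [0, 0, 0, 0, -1, 0], [0, 0, 0, 0, -1, 0], [0, 0, 0, 0, 0, 0]]}}

```text
time: 25.15
tool_pos: [0.4374, -0.0742, 0.2754]
ee_rot: [3.141, 0.4, -3.002]
wrist_force: [-0.8, 0.5, 0.8]
width: 0.0658
finger_force: 0.0
```

```bash
python3 -c "
from h import *
log()"
```

```text
[-0.48  -0.453  1.743  0.229  1.523 -2.163] [ 0.4374 -0.0742  0.2754] [ 3.141  0.4   -3.002] 25.15
```

```bash
cat >> h.py <<'E'
Rz=lambda t:R.from_euler("z",t); Ry=lambda t:R.from_euler("y",t)
def fk(q,p,wrist=False):
    a1,b,hh,L2,e,L3,d=p
    F=Rz(q[0])*Ry(q[1]+q[2]); T=F*Rz(q[3])*Ry(q[4])*Rz(q[5]+np.pi/2)
    w=Rz(q[0]).apply([a1,b,hh])+(Rz(q[0])*Ry(q[1])).apply([0,0,L2])+F.apply([e,0,L3])
    return (w,T) if wrist else (w+T.apply([0,0,d]),T)
def fit():
    import json; from scipy.optimize import least_squares
    D=[json.loads(l) for l in open("log.txt")]
    f=lambda p:np.concatenate([fk(q,p)[0]-x for q,x,_ in D])
    r=least_squares(f,[0,.05,.3,.4,0,.4,.2]); 
    print("fit",r.x.round(4),"res mm",(np.abs(r.fun).max()*1000).round(2),"ang",[round(((fk(q,r.x)[1]).inv()*R.from_euler("xyz",e)).magnitude(),3) for q,_,e in D])
    return r.x
E
cat >> log.txt <<'E'
[[1.03888442,0.0879396077,1.37229081,0,1.6836,-0.1031],[0.22840821,0.49970257,0.20429407],[-3.13936,-0.0002,2.71277]]
[[-0.328,-0.114,1.766,0,1.495,-2.247],[0.43203547,-0.08746716,0.10729398],[3.13888,-0.00368,-2.7933]]
[[-0.325,-0.134,1.729,0,1.545,-2.248],[0.43299686,-0.08629597,0.13417347],[-3.14067,0.00156,-2.79033]]
E
python3 -c "
from h import *
fit()"
```

```text
fit [3.000e-04 5.650e-02 1.523e-01 4.490e-01 1.001e-01 4.996e-01 3.509e-01] res mm 0.14 ang [0.0, 0.0, 0.0, 0.001, 0.001]
```

Call:
{"fn": "drive_tool", "kwargs": {"commands": [[0, 0, 0, 0, -1, 0], [0, 0, 0, 0, -1, 0], [0, 0, 0, 0, -1, 0], [0, 0, 0, 0, -1, 0], [0, 0, 0, 0, 0, 0]]}}

```text
time: 25.78
tool_pos: [0.4375, -0.0749, 0.2744]
ee_rot: [3.138, 0.797, -3.005]
wrist_force: [-0.2, -0.1, 0.3]
width: 0.0659
finger_force: 0.0
```

```bash
python3 -c "
from h import *
log();fit()"
```

```text
[-0.789 -0.724  2.036  0.632  1.335 -2.491] [ 0.4375 -0.0749  0.2744] [ 3.138  0.797 -3.005] 25.77
fit [4.000e-04 5.650e-02 1.523e-01 4.490e-01 1.002e-01 4.995e-01 3.508e-01] res mm 0.15 ang [0.0, 0.0, 0.0, 0.001, 0.001, 0.0]
```

```bash
cat >> h.py <<'E'
PK=np.array([4e-4,.0565,.1523,.4490,.1002,.4995,.3508])
QL=np.array([[-3.1,3.1],[-.76,2.03],[.27,2.55],[-1.08,4.22],[.17,2.65],[-2.57,2.57]])
def ik(pos,Rt,q0=None,n=40):
    from scipy.optimize import least_squares
    rng=np.random.default_rng(0); sols=[]
    def f(q):
        p,T=fk(q,PK); return np.r_[(p-pos)*5,(Rt.inv()*T).as_rotvec()]
    seeds=[q0] if q0 is not None else rng.uniform(QL[:,0],QL[:,1],(n,6))
    for s in seeds:
        r=least_squares(f,np.clip(s,QL[:,0]+1e-3,QL[:,1]-1e-3),bounds=(QL[:,0],QL[:,1]))
        if np.abs(r.fun).max()<2e-3 and not any(np.abs(r.x-t).max()<.02 for t in sols): sols.append(r.x)
    return sols
def pose(yaw,th,flip=1):
    "gripper approach horizontal heading yaw, th below horizontal; flip 1: tool x up-ish (implement head)"
    z=np.array([np.cos(yaw)*np.cos(th),np.sin(yaw)*np.cos(th),-np.sin(th)])
    x=np.array([np.cos(yaw)*np.sin(th),np.sin(yaw)*np.sin(th),np.cos(th)])*flip
    return R.from_matrix(np.c_[x,np.cross(z,x),z])
E
python3 - <<'E'
from h import *
s=snapshot("wrist");o=get_obs();M=R.from_rotvec(np.ravel(s["rvec"])).as_matrix();c0=-M.T@np.ravel(s["tvec"])
print("cam in tool",R.from_euler("xyz",o["ee_rot"]).inv().apply(c0-o["tool_pos"]).round(3))
for nm,xy,yaw in(("A",(.6375,-.051),.138),("B",(.604,-.310),-.065)):
  for th in(0,.2,.4,.6):
    for z in(.083,):
      for fl in(1,):
        for q in ik(np.array([*xy,z]),pose(yaw,th,fl)):
            w=fk(q,PK,True)[0]; el=(Rz(q[0])).apply(PK[:3])+(Rz(q[0])*Ry(q[1])).apply([0,0,PK[3]])
            print(nm,th,fl,q.round(2),"wrist",w.round(2),"elbow",el.round(2))
E
```

```text
cam in tool [ 0.084  0.001 -0.18 ]
A 0 1 [-0.52  0.36  2.3   2.43  1.19 -1.26] wrist [ 0.29 -0.1   0.08] elbow [ 0.17 -0.03  0.57]
A 0.2 1 [-0.5   0.13  2.3   2.25  0.85 -1.03] wrist [ 0.3  -0.1   0.15] elbow [0.08 0.02 0.6 ]
A 0.4 1 [-0.46 -0.03  2.24  1.85  0.57 -0.59] wrist [ 0.32 -0.1   0.22] elbow [0.02 0.06 0.6 ]
A 0.6 1 [-0.41 -0.09  2.14  1.18  0.48  0.11] wrist [ 0.35 -0.09  0.28] elbow [-0.01  0.07  0.6 ]
B 0 1 [-0.99  0.45  2.13  2.13  1.24 -1.1 ] wrist [ 0.25 -0.29  0.08] elbow [ 0.15 -0.13  0.56]
B 0.2 1 [-0.98  0.26  2.13  1.94  0.98 -0.86] wrist [ 0.26 -0.29  0.15] elbow [ 0.11 -0.07  0.59]
B 0.4 1 [-0.94  0.13  2.08  1.63  0.79 -0.51] wrist [ 0.28 -0.29  0.22] elbow [ 0.08 -0.01  0.6 ]
B 0.6 1 [-0.88  0.06  1.99  1.19  0.7  -0.06] wrist [ 0.32 -0.29  0.28] elbow [0.06 0.01 0.6 ]
```

Call:
{"fn": "drive_tool", "kwargs": {"commands": [[0, 0, 0, 0, 0, 1], [0, 0, 0, 0, 0, 1], [0, 0, 0, 0, 0, 1], [0, 0, 0, 0, 0, 1], [0, 0, 0, 0, 0, 1], [0, 0, 0, 0, 0, 1], [0, 0, 0, 0, 0, 1], [0, 0, 0, 0, 0, 1], [0, 0, 0, 0, 0, 1], [0, 0, 0, 0, 0, 1], [0, 0, 0, 0, 0, 1], [0, 0, 0, 0, 0, 1], [0, 0, 0, 0, 0, 1], [0, 0, 0, 0, 0, 1], [0, 0, 0, 0, 0, 1], [0, 0, 0, 0, 0, 1]]}}

```text
time: 27.82
tool_pos: [0.4391, -0.0744, 0.2774]
ee_rot: [2.343, -0.023, 1.691]
wrist_force: [0.0, -0.1, -0.7]
width: 0.0657
finger_force: 0.0
```

Call:
{"fn": "drive_tool", "kwargs": {"commands": [[0, 0, 0, 0, 0, 1], [0, 0, 0, 0, 0, 1], [0, 0, 0, 0, 0, 1], [0, 0, 0, 0, 0, 1], [0, 0, 0, 0, 0, 1], [0, 0, 0, 0, 0, 1], [0, 0, 0, 0, 0, 1], [0, 0, 0, 0, 0, 1], [0, 0, 0, 0, 0, 1], [0, 0, 0, 0, 0, 1], [0, 0, 0, 0, 0, 1], [0, 0, 0, 0, 0, 1], [0, 0, 0, 0, 0, 1], [0, 0, 0, 0, 0, 1], [0, 0, 0, 0, 0, 1], [0, 0, 0, 0, 0, 0.4]]}}

```text
time: 29.82
tool_pos: [0.439, -0.0744, 0.2773]
ee_rot: [3.141, -0.799, 0.143]
wrist_force: [0.1, 0.0, 0.8]
width: 0.0658
finger_force: 0.0
```

```bash
cat >> h.py <<'E'
def sim(tp,Rt,n=10,q=None):
    "follow a straight path by local IK and report joint ranges/worst step"
    o=get_obs(); p0,T0=(o["tool_pos"],R.from_euler("xyz",o["ee_rot"])) if q is None else fk(q,PK)
    q=o["joint_positions"] if q is None else q; w=(T0.inv()*Rt).as_rotvec(); mx=0;Q=[]
    for i in range(1,n+1):
        s=ik(p0+(tp-p0)*i/n,T0*R.from_rotvec(w*i/n),q)
        if not s: print("IK fails at",i/n,q.round(2)); return q
        mx=max(mx,np.abs(s[0]-q).max()); q=s[0]
    print("path ok, max joint step",round(mx,2),"end q",q.round(2)); return q
E
python3 - <<'E'
from h import *
log()
th=.35
yaw=np.radians(7.9); ax=np.array([.6385,-.051,.081]); Rt=pose(yaw,th); zz=Rt.as_matrix()[:,2]
pre=ax-.13*zz; tp=ax-.001*zz
q=sim(pre,Rt); q2=sim(tp,Rt,6,q); q3=sim(tp+[0,0,.12],Rt,6,q2)
print("pre",pre,"rpy",Rt.as_euler("xyz").round(4),"w",fk(q2,PK,True)[0].round(3))
rows(pre,Rt.as_euler("xyz"))
for t in (0,.2,.35,.5):
    for nm in("paddle","grater"):
        for qq in ik(np.array([*HOME[nm],.05]),pose(a,np.pi/2+t)): print(nm,t,qq.round(2))
E
```

```text
[-0.785 -0.721  2.03   0.631  1.334  0.651] [ 0.439  -0.0744  0.2773] [ 3.141 -0.799  0.143] 29.82
path ok, max joint step 0.18 end q [-0.79 -0.43  2.47  1.5   0.85 -0.33]
path ok, max joint step 0.09 end q [-0.47  0.01  2.26  1.98  0.63 -0.73]
path ok, max joint step 0.11 end q [-0.47 -0.26  2.18  1.46  0.57 -0.11]
pre [ 0.51754052 -0.06778452  0.12557671] rpy [ 3.1416 -1.2208  0.1379] w [ 0.311 -0.096  0.202]
shift mm [-53.9   4.6 162.2] turn rad [-0.004  0.422  0.003] at [439.  -74.4 277.3]
5 rows
[[-0.269, 0.023, 0.811, -0.009, 0.844, 0.006], [-0.337, 0.023, 0.785, -0.009, 0.844, 0.006], [-0.402, 0.022, 0.754, -0.009, 0.844, 0.006], [-0.464, 0.022, 0.718, -0.009, 0.844, 0.006], [-0.523, 0.021, 0.676, -0.009, 0.844, 0.006]]
paddle 0 [ 0.26  0.2   1.56 -0.    1.38  1.88]
grater 0 [ 0.37  0.26  1.48 -0.    1.4   1.99]
paddle 0.2 [0.23 0.34 1.39 0.05 1.6  1.84]
grater 0.2 [0.32 0.4  1.32 0.07 1.61 1.94]
paddle 0.35 [0.21 0.45 1.27 0.09 1.75 1.83]
grater 0.35 [0.3  0.5  1.2  0.12 1.77 1.92]
paddle 0.5 [0.19 0.57 1.15 0.12 1.91 1.82]
grater 0.5 [0.27 0.62 1.08 0.16 1.92 1.91]
```

Call:
{"fn": "drive_tool", "kwargs": {"commands": [[-0.269, 0.023, 0.811, 0, 0.844, 0], [-0.337, 0.023, 0.785, 0, 0.844, 0], [-0.402, 0.022, 0.754, 0, 0.844, 0], [-0.464, 0.022, 0.718, 0, 0.844, 0], [-0.523, 0.021, 0.676, 0, 0.844, 0], [0, 0, 0, 0, 0, 0], [0, 0, 0, 0, 0, 0]]}}

```text
time: 30.7
tool_pos: [0.5161, -0.0669, 0.1326]
ee_rot: [3.14, -1.21, 0.152]
wrist_force: [0.1, -0.6, 0.5]
width: 0.0654
finger_force: 0.0
```

```bash
python3 - <<'E'
from h import *
log()
yaw=np.radians(7.9); ax=np.array([.6385,-.051,.081]); Rt=pose(yaw,.35); zz=Rt.as_matrix()[:,2]
rows(ax-.001*zz,Rt.as_euler("xyz"))
s=snapshot("wrist");S=snapshot("side")
cv2.imwrite("pics/s8.png",np.hstack([cv2.resize(s["image"],(400,250)),cv2.resize(S["image"],(400,250))]))
E
```

```text
[-0.8   -0.449  2.452  1.45   0.874 -0.272] [ 0.5161 -0.0669  0.1326] [ 3.14  -1.21   0.152] 30.7
shift mm [ -4.8   2.6 132.7] turn rad [-0.012  0.011  0.005] at [516.1 -66.9 132.6]
4 rows
[[-0.03, 0.016, 0.829, -0.029, 0.027, 0.012], [-0.032, 0.014, 0.829, -0.029, 0.027, 0.012], [-0.034, 0.011, 0.829, -0.029, 0.027, 0.012], [-0.036, 0.009, 0.829, -0.029, 0.027, 0.012]]
```

View pics/s8.png

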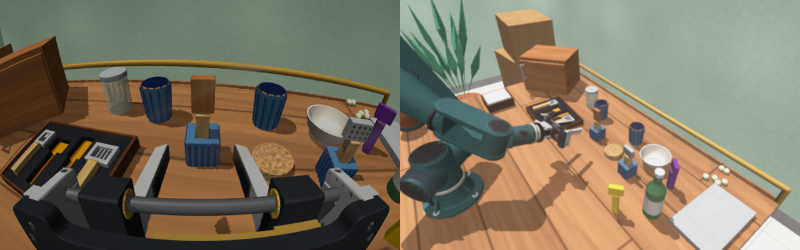

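The picture shows the wooden paddle upright at (203,100) between the fingers, and the grater in the other holder at (352,130). I'm advancing on the paddle.

Call:
{"fn": "drive_tool", "kwargs": {"commands": [[-0.03, 0.015, 0.7, -0.03, 0.027, 0.012], [-0.03, 0.015, 0.7, -0.03, 0.027, 0.012], [-0.03, 0.015, 0.7, -0.03, 0.027, 0.012], [-0.03, 0.015, 0.4, -0.03, 0.027, 0.012], [0, 0, 0, 0, 0, 0]]}}

```text
time: 31.42
tool_pos: [0.6078, -0.0561, 0.0935]
ee_rot: [3.138, -1.224, 0.14]
wrist_force: [0.5, -0.7, -0.3]
width: 0.0656
finger_force: 0.0
```

```bash
python3 - <<'E'
from h import *
yaw=np.radians(7.9); ax=np.array([.6385,-.051,.081]); Rt=pose(yaw,.35); zz=Rt.as_matrix()[:,2]
rows(ax-.001*zz,Rt.as_euler("xyz"))
E
```

```text
shift mm [-1.2 -0.8 32.5] turn rad [ 0.001 -0.003  0.001] at [607.8 -56.1  93.5]
1 rows
[[-0.03, -0.021, 0.812, 0.013, -0.028, 0.008]]
```

Call:
{"fn": "drive_tool", "kwargs": {"commands": [[-0.03, -0.02, 0.4, 0, 0, 0], [0, 0, 0.4, 0, 0, 0], [0, 0, 0, 0, 0, 0]]}}

```text
time: 31.8
tool_pos: [0.6363, -0.0516, 0.081]
ee_rot: [3.14, -1.223, 0.138]
wrist_force: [-0.1, 0.0, 0.6]
width: 0.0662
finger_force: 0.0
```

Call:
{"fn": "drive_tool", "kwargs": {"commands": [[0, 0, 0, 0, 0, 0], [0, 0, 0, 0, 0, 0], [0, 0, 0, 0, 0, 0], [0, 0, 0, 0, 0, 0], [0, 0, 0, 0, 0, 0], [0, 0, 0, 0, 0, 0], [0, 0, 0, 0, 0, 0]], "gripper": 1}}

```text
time: 32.67
tool_pos: [0.6356, -0.0513, 0.0789]
ee_rot: [-3.14, -1.221, 0.134]
wrist_force: [-1.4, -0.7, 0.1]
width: 0.0216
finger_force: 30.0
```

```bash
python3 - <<'E'
from h import *
log()
o=get_obs();T=R.from_euler("xyz",o["ee_rot"]);q=sim(o["tool_pos"]+[0,0,.13],T,6)
rows(o["tool_pos"]+[0,0,.13],o["ee_rot"])
E
```

```text
[-0.476  0.013  2.269  1.992  0.632 -0.742] [ 0.6356 -0.0513  0.0789] [-3.14  -1.221  0.134] 32.67
path ok, max joint step 0.12 end q [-0.48 -0.28  2.17  1.43  0.58 -0.06]
shift mm [ 1.221e+02 -1.000e-01 -4.460e+01] turn rad [0. 0. 0.] at [635.6 -51.3  78.9]
4 rows
[[0.763, 0.0, -0.279, 0.0, 0.0, 0.0], [0.763, 0.0, -0.279, 0.0, 0.0, 0.0], [0.763, 0.0, -0.279, 0.0, 0.0, 0.0], [0.763, 0.0, -0.279, 0.0, 0.0, 0.0]]
```

Call:
{"fn": "drive_tool", "kwargs": {"commands": [[0.3, 0, -0.11, 0, 0, 0], [0.3, 0, -0.11, 0, 0, 0], [0.3, 0, -0.11, 0, 0, 0], [0.3, 0, -0.11, 0, 0, 0], [0.3, 0, -0.11, 0, 0, 0], [0.3, 0, -0.11, 0, 0, 0], [0.3, 0, -0.11, 0, 0, 0], [0.3, 0, -0.11, 0, 0, 0], [0.3, 0, -0.11, 0, 0, 0], [0.3, 0, -0.11, 0, 0, 0], [0, 0, 0, 0, 0, 0]]}}

```text
time: 34.05
tool_pos: [0.6355, -0.0514, 0.2072]
ee_rot: [3.139, -1.221, 0.138]
wrist_force: [-0.5, -0.1, -2.3]
width: 0.0216
finger_force: 30.0
```

```bash
python3 - <<'E'
from h import *
log();print(get_obs()["width"])
th=.35; yaw=np.radians(7.9)
mid1=np.array([.50,-.08,.25]);R1=pose(yaw,.8); q=sim(mid1,R1,10)
R2=pose(0.,np.pi/2); mid2=np.array([.48,.05,.22]); q=sim(mid2,R2,10,q)
R3=pose(a,np.pi/2+.35); h=HOME["paddle"]; q=sim(np.array([h[0],h[1],.12]),R3,10,q)
rows(mid1,R1.as_euler("xyz"))
# implement pitch in hand, from the side/top clouds
P=cloud(snapshot("top")); k=(P[...,2]>.12)&(abs(P[...,1]+.05)<.03)&(abs(P[...,0]-.66)<.08); 
H=P[k]; H=H[H[:,2]>.23]; print(len(H),H.mean(0).round(3) if len(H) else "",H.max(0).round(3) if len(H) else "")
E
```

```text
[-0.477 -0.274  2.175  1.434  0.576 -0.074] [ 0.6355 -0.0514  0.2072] [ 3.139 -1.221  0.138] 34.05
0.021599024384963618
path ok, max joint step 0.16 end q [-0.62 -0.54  1.99  0.55  1.15  0.73]
path ok, max joint step 0.13 end q [-0.01 -0.07  1.5  -0.    1.71  1.56]
path ok, max joint step 0.05 end q [0.21 0.41 1.19 0.09 1.88 1.84]
shift mm [  -7.1   10.  -144.4] turn rad [ 0.002 -0.45  -0.001] at [635.5 -51.4 207.2]
5 rows
[[-0.036, 0.05, -0.722, 0.005, -0.901, -0.001], [-0.1, 0.05, -0.716, 0.005, -0.901, -0.001], [-0.164, 0.049, -0.704, 0.005, -0.901, -0.001], [-0.227, 0.049, -0.686, 0.005, -0.901, -0.001], [-0.288, 0.049, -0.663, 0.005, -0.901, -0.001]]
372 [ 0.623 -0.053  0.263] [ 0.648 -0.033  0.294]
```

Call:
{"fn": "drive_tool", "kwargs": {"commands": [[-0.036, 0.05, -0.722, 0, -0.9, 0], [-0.1, 0.05, -0.716, 0, -0.9, 0], [-0.164, 0.05, -0.704, 0, -0.9, 0], [-0.227, 0.05, -0.686, 0, -0.9, 0], [-0.288, 0.05, -0.663, 0, -0.9, 0], [0, 0, 0, 0, 0, 0], [0, 0, 0, 0, 0, 0]]}}

```text
time: 34.98
tool_pos: [0.5027, -0.0783, 0.2459]
ee_rot: [-3.137, -0.78, 0.136]
wrist_force: [0.4, -1.0, -1.1]
width: 0.0214
finger_force: 30.0
```

```bash
python3 - <<'E'
from h import *
log();rows([.48,.05,.22],pose(a,np.pi/2).as_euler("xyz"),wmax=.09)
E
```

```text
[-0.615 -0.542  1.997  0.563  1.131  0.722] [ 0.5027 -0.0783  0.2459] [-3.137 -0.78   0.136] 34.98
shift mm [ -21.8 -130.1   15.4] turn rad [-0.076 -0.777  0.177] at [502.7 -78.3 245.9]
9 rows
[[-0.061, -0.361, 0.043, -0.085, -0.864, 0.197], [-0.064, -0.361, 0.045, -0.085, -0.864, 0.197], [-0.067, -0.36, 0.048, -0.085, -0.864, 0.197], [-0.07, -0.359, 0.051, -0.085, -0.864, 0.197], [-0.072, -0.358, 0.054, -0.085, -0.864, 0.197], [-0.075, -0.357, 0.057, -0.085, -0.864, 0.197], [-0.077, -0.356, 0.061, -0.085, -0.864, 0.197], [-0.078, -0.355, 0.064, -0.085, -0.864, 0.197], [-0.079, -0.354, 0.068, -0.085, -0.864, 0.197]]
```

Call:
{"fn": "drive_tool", "kwargs": {"commands": [[-0.06, -0.36, 0.043, -0.085, -0.864, 0.197], [-0.064, -0.36, 0.045, -0.085, -0.864, 0.197], [-0.067, -0.36, 0.048, -0.085, -0.864, 0.197], [-0.07, -0.36, 0.051, -0.085, -0.864, 0.197], [-0.072, -0.358, 0.054, -0.085, -0.864, 0.197], [-0.075, -0.357, 0.057, -0.085, -0.864, 0.197], [-0.077, -0.356, 0.061, -0.085, -0.864, 0.197], [-0.078, -0.355, 0.064, -0.085, -0.864, 0.197], [-0.079, -0.354, 0.068, -0.085, -0.864, 0.197], [0, 0, 0, 0, 0, 0]]}}

```text
time: 36.22
tool_pos: [0.4806, 0.051, 0.2184]
ee_rot: [3.141, 0.004, -0.047]
wrist_force: [1.0, -0.1, -1.7]
width: 0.0219
finger_force: 30.0
```

```bash
python3 - <<'E'
from h import *
# grasp: TCP at (635.6,-51.3,78.9); mid at (638.5,-51,73) -> offset along implement x = 73-78.9 = -5.9mm, along z(thickness) TCP 2.9 short
log();h=HOME["paddle"]+ex*.0055;rows([h[0],h[1],.10],pose(a,np.pi/2+.35).as_euler("xyz"))
P=cloud(snapshot("side"))
E
```

```text
[-0.011 -0.062  1.496 -0.     1.711  1.606] [0.4806 0.051  0.2184] [ 3.141  0.004 -0.047] 36.23
shift mm [  47.2 -150.3  118.1] turn rad [ 0.001 -0.346  0.002] at [480.6  51.  218.4]
5 rows
[[0.236, -0.751, 0.591, 0.002, -0.693, 0.004], [0.276, -0.751, 0.573, 0.002, -0.693, 0.004], [0.315, -0.751, 0.553, 0.002, -0.693, 0.004], [0.352, -0.751, 0.53, 0.002, -0.693, 0.004], [0.388, -0.752, 0.504, 0.002, -0.693, 0.004]]
```

Call:
{"fn": "drive_tool", "kwargs": {"commands": [[0.236, -0.751, 0.59, 0, -0.693, 0], [0.276, -0.751, 0.573, 0, -0.693, 0], [0.315, -0.751, 0.553, 0, -0.693, 0], [0.352, -0.751, 0.53, 0, -0.693, 0], [0.388, -0.752, 0.504, 0, -0.693, 0], [0, 0, 0, 0, 0, 0], [0, 0, 0, 0, 0, 0]]}}

```text
time: 37.15
tool_pos: [0.535, 0.1962, 0.1035]
ee_rot: [3.14, 0.344, -0.051]
wrist_force: [-1.1, 0.4, -1.5]
width: 0.0216
finger_force: 30.0
```

```bash
python3 - <<'E'
from h import *
log();h=HOME["paddle"]+ex*.0059;rows([h[0],h[1],.06],pose(a,np.pi/2+.35).as_euler("xyz"))
s=snapshot("wrist");S=snapshot("side");T=snapshot("top")
cv2.imwrite("pics/s9.png",np.vstack([np.hstack([cv2.resize(s["image"],(400,250)),cv2.resize(S["image"][130:240,170:346],(400,250))]),np.hstack([cv2.resize(T["image"][170:280,110:286],(400,250)),np.zeros((250,400,3),np.uint8)])]))
E
```

```text
[0.201 0.424 1.202 0.086 1.849 1.832] [0.535  0.1962 0.1035] [ 3.14   0.344 -0.051] 37.15
shift mm [14.3 -2.7 41.1] turn rad [ 0.001 -0.006 -0.002] at [535.  196.2 103.5]
2 rows
[[0.179, -0.034, 0.514, 0.007, -0.029, -0.009], [0.181, -0.033, 0.513, 0.007, -0.029, -0.009]]
```

View pics/s9.png

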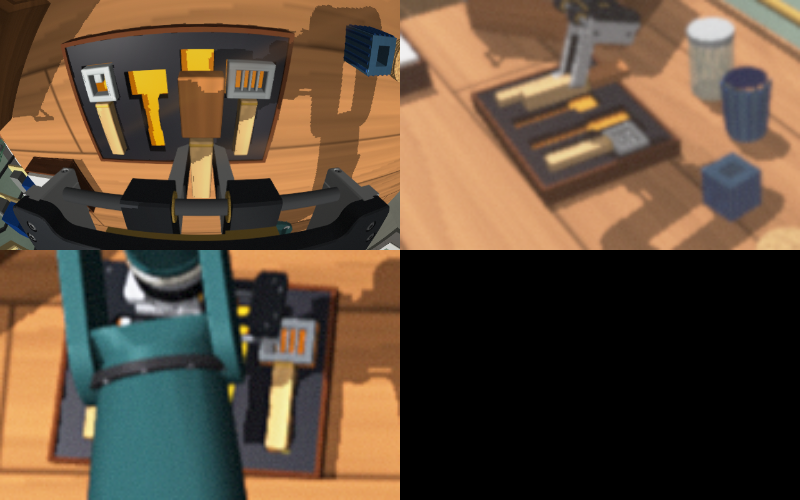

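The wrist view shows the paddle at (201,110) above its pocket, whose yellow strip is at (197,60), between the grater pocket and the seated strainer. I'm lowering it.

Call:
{"fn": "drive_tool", "kwargs": {"commands": [[0.18, -0.034, 0.514, 0, -0.03, 0], [0.18, -0.034, 0.514, 0, -0.03, 0], [0, 0, 0, 0, 0, 0]]}}

```text
time: 37.67
tool_pos: [0.5323, 0.199, 0.0562]
ee_rot: [3.137, 0.358, -0.051]
wrist_force: [-0.6, -0.2, -2.6]
width: 0.0216
finger_force: 30.0
```

```bash
python3 - <<'E'
from h import *
log();h=HOME["paddle"]+ex*.0059;rows([h[0],h[1],.043],pose(a,np.pi/2+.35).as_euler("xyz"))
P=cloud(snapshot("side")); d=P[...,:2]-HOME["paddle"];X=d@ex*1000;Y=d@ey*1000
for lo in range(-70,90,10):
    k=(X>lo)&(X<lo+10)&(abs(Y)<9)&(P[...,2]>.03)&(P[...,2]<.1)
    if k.sum()>4: print(lo,k.sum(),np.percentile(P[k][:,2]*1000,[50,90]).round(1))
E
```

```text
[0.205 0.462 1.25  0.087 1.777 1.829] [0.5323 0.199  0.0562] [ 3.137  0.358 -0.051] 37.67
shift mm [ 6.9 -0.  11.5] turn rad [ 0.003  0.008 -0.002] at [532.3 199.   56.2]
1 rows
[[0.172, -0.001, 0.287, 0.033, 0.08, -0.024]]
-70 18 [62.  67.9]
-60 10 [67.1 67.9]
-50 12 [67.8 69.4]
-40 12 [66.7 68.5]
-30 11 [67.1 68.2]
-20 9 [66.8 67.6]
-10 13 [65.9 68.2]
0 8 [72.4 84. ]
30 9 [61.7 62.7]
40 10 [61.9 63.6]
50 7 [61.6 63.5]
60 7 [61.  61.9]
70 9 [62.2 63.3]
80 6 [61.8 63. ]
```

Call:
{"fn": "drive_tool", "kwargs": {"commands": [[0.1, 0, 0.15, 0, 0.08, 0], [0.07, 0, 0.14, 0, 0, 0], [0, 0, 0, 0, 0, 0]]}}

```text
time: 38.1
tool_pos: [0.537, 0.1993, 0.046]
ee_rot: [3.139, 0.344, -0.051]
wrist_force: [0.2, 0.5, -1.8]
width: 0.0218
finger_force: 30.0
```

Call:
{"fn": "drive_tool", "kwargs": {"commands": [[0.03, 0, 0.07, 0, 0, 0], [0.03, 0, 0.07, 0, 0, 0], [0, 0, 0, 0, 0, 0]]}}

```text
time: 38.48
tool_pos: [0.5374, 0.1993, 0.0401]
ee_rot: [3.139, 0.344, -0.051]
wrist_force: [0.9, -0.2, -2.4]
width: 0.0217
finger_force: 30.0
```

```bash
python3 - <<'E'
from h import *
h=HOME["paddle"]+ex*.0059;rows([h[0],h[1],.028],pose(a,np.pi/2+.35).as_euler("xyz"));print(get_obs()["wrist_force"].round(1))
E
```

```text
shift mm [ 1.6  0.6 12.3] turn rad [ 0.002 -0.006 -0.002] at [537.4 199.3  40.1]
1 rows
[[0.039, 0.014, 0.308, 0.016, -0.064, -0.018]]
[ 0.9 -0.2 -2.4]
```

Call:
{"fn": "drive_tool", "kwargs": {"commands": [[-0.055, 0.01, 0.02, 0, 0, 0], [0.02, 0, 0.06, 0, 0, 0], [0.03, 0, 0.08, 0, 0, 0], [0, 0, 0, 0, 0, 0]]}}

```text
time: 38.98
tool_pos: [0.5355, 0.1992, 0.0345]
ee_rot: [3.14, 0.342, -0.051]
wrist_force: [0.1, 0.7, 0.5]
width: 0.0217
finger_force: 30.0
```

Call:
{"fn": "drive_tool", "kwargs": {"commands": [[0.03, 0, 0.08, 0, 0, 0], [0.03, 0, 0.08, 0, 0, 0], [0, 0, 0, 0, 0, 0]]}}

```text
time: 39.35
tool_pos: [0.5354, 0.1992, 0.0282]
ee_rot: [3.14, 0.343, -0.051]
wrist_force: [-1.2, 0.8, 4.0]
width: 0.0216
finger_force: 34.2
```

Call:
{"fn": "drive_tool", "kwargs": {"commands": [[0, 0, 0, 0, 0, 0], [0, 0, 0, 0, 0, 0], [0, 0, 0, 0, 0, 0], [0, 0, -0.5, 0, 0, 0], [0, 0, -0.7, 0, 0, 0], [0, 0, 0, 0, 0.85, 0], [0, 0, 0, 0, 0.85, 0], [0, 0, 0, 0, 0.85, 0], [0, 0, 0, 0, 0.85, 0], [0, 0, 0, 0, 0, 0]], "gripper": 0.3}}

```text
time: 40.6
tool_pos: [0.55, 0.1981, 0.0725]
ee_rot: [3.139, 0.004, -0.049]
wrist_force: [0.3, -0.3, 0.4]
width: 0.0653
finger_force: 0.0
```

```bash
python3 - <<'E'
from h import *
log();h=HOME["paddle"]+ex*.018;rows([h[0],h[1],.045],pose(a,np.pi/2).as_euler("xyz"))
P=cloud(snapshot("side")); d=P[...,:2]-HOME["paddle"];X=d@ex*1000;Y=d@ey*1000
for lo in range(-70,90,15):
    k=(X>lo)&(X<lo+15)&(abs(Y)<9)&(P[...,2]>.02)&(P[...,2]<.055)
    if k.sum()>4: print(lo,k.sum(),np.percentile(P[k][:,2]*1000,[50,90]).round(1))
E
```

```text
[ 2.500e-01  2.290e-01  1.477e+00 -1.000e-03  1.441e+00  1.870e+00] [0.55   0.1981 0.0725] [ 3.139  0.004 -0.049] 40.6
shift mm [-3.  -0.1 27.5] turn rad [ 0.003  0.004 -0.   ] at [550.  198.1  72.5]
1 rows
[[-0.075, -0.003, 0.687, 0.029, 0.044, -0.004]]
-70 18 [31.9 39.3]
-55 19 [38.3 39.7]
-40 21 [37.6 40.1]
-25 17 [37.1 39.6]
-10 15 [37.5 40. ]
5 18 [37.4 39.1]
20 16 [36.1 38.8]
35 12 [32.7 34.9]
50 12 [32.7 33.7]
65 12 [32.4 33.8]
80 10 [29.7 32. ]
```

It looks home. I'll press both ends of the handle. In this grasp tool +x points toward the head.

Call:
{"fn": "drive_tool", "kwargs": {"commands": [[-0.075, 0, 0.2, 0, 0, 0], [0, 0, 0, 0, 0, 0], [0, 0, 0, 0, 0, 0], [0, 0, 0, 0, 0, 0], [0, 0, 0.4, 0, 0, 0], [0, 0, 0.15, 0, 0, 0], [0, 0, 0.1, 0, 0, 0], [0, 0, 0.05, 0, 0, 0], [0, 0, 0, 0, 0, 0]], "gripper": 1}}

```text
time: 41.78
tool_pos: [0.5478, 0.1987, 0.0383]
ee_rot: [3.14, 0.004, -0.05]
wrist_force: [-3.0, 0.2, 6.4]
width: 0.0004
finger_force: 3.3
```

Call:
{"fn": "drive_tool", "kwargs": {"commands": [[0, 0, -0.5, 0, 0, 0], [-0.8, 0, 0, 0, 0, 0], [-0.8, 0, 0, 0, 0, 0], [0, 0, 0.3, 0, 0, 0], [0, 0, 0.15, 0, 0, 0], [0, 0, 0.05, 0, 0, 0], [0, 0, 0, 0, 0, 0]]}}

```text
time: 42.65
tool_pos: [0.4847, 0.2015, 0.0382]
ee_rot: [3.139, 0.005, -0.05]
wrist_force: [-5.3, -1.2, 10.3]
width: 0.0005
finger_force: 4.9
```

Call:
{"fn": "drive_tool", "kwargs": {"commands": [[0, 0, 0.04, 0, 0, 0], [0, 0, 0, 0, 0, 0], [0, 0, -0.5, 0, 0, 0], [0.8, 0, 0, 0, 0, 0], [0.8, 0, 0, 0, 0, 0], [0, 0, 0.3, 0, 0, 0], [0, 0, 0.22, 0, 0, 0], [0, 0, 0, 0, 0, 0]]}}

```text
time: 43.65
tool_pos: [0.5494, 0.198, 0.0382]
ee_rot: [3.139, -0.001, -0.05]
wrist_force: [-2.9, -2.3, 16.1]
width: 0.0005
finger_force: 8.1
```

Call:
{"fn": "drive_tool", "kwargs": {"commands": [[0, 0, -1, 0, 0, 0], [0, 0, -1, 0, 0, 0], [0, 0, -1, 0, 0, 0], [-0.3, 0.9, -1, 0, 0, 0], [-0.3, 0.9, -0.5, 0, 0, 0], [-0.3, 0.9, 0, 0, 0, 0], [-0.3, 0.9, 0, 0, 0, 0], [-0.3, 0.9, 0, 0, 0, 0], [-0.3, 0.9, 0, 0, 0, 0], [-0.3, 0.9, 0, 0, 0, 0], [-0.3, 0.9, 0, 0, 0, 0], [-0.3, 0.9, 0, 0, 0, 0], [-0.2, 0.9, 0, 0, 0, 0], [0, 0, 0, 0, 0, 0]], "gripper": 0.3}}

```text
time: 45.4
tool_pos: [0.4136, -0.156, 0.214]
ee_rot: [3.141, 0.006, -0.054]
wrist_force: [0.2, 0.2, 0.3]
width: 0.066
finger_force: 0.0
```

```bash
python3 - <<'E'
from h import *
log()
S=snapshot("top");P=cloud(S);relz(P,"paddle")
for nm,bx in(("B",(390,180,445,225)),):
    blob(P,bx,(.05,.066),nm+"mouth",15);blob(P,bx,(.125,.16),nm+"head",10)
yaw=np.radians(-3.2)
R1=pose(yaw,.8); p1=np.array([.42,-.29,.25]); q=sim(p1,R1,10); 
ax=np.array([.604,-.3100,.080]); Rt=pose(yaw,.35); zz=Rt.as_matrix()[:,2]
q=sim(ax-.13*zz,Rt,10,q);q=sim(ax,Rt,6,q);q=sim(ax+[0,0,.13],Rt,6,q);q=sim(p1,R1,8,q)
rows(p1,R1.as_euler("xyz"))
E
```

```text
[-0.486 -0.153  1.588 -0.003  1.712  1.138] [ 0.4136 -0.156   0.214 ] [ 3.141  0.006 -0.054] 45.4
paddle -62 66 [32.5 36.9 39.7]
paddle -40 69 [34.4 37.  39.9]
paddle -15 56 [33.4 37.9 40.2]
paddle 5 56 [34.4 37.4 41.3]
Bmouth n 322 c [ 604.7 -309.8] sz [59.4 61.3] ang 89.7 zmed 57.1 mean [ 596.7 -304.2   57. ]
Bhead n 172 c [ 604. -311.] sz [51.2 16.6] ang 88.1 zmed 137.7 mean [ 603.2 -309.5  137. ]
path ok, max joint step 0.1 end q [-1.18 -0.42  1.91  0.7   1.32  0.39]
path ok, max joint step 0.11 end q [-1.25 -0.11  2.25  1.45  1.08 -0.47]
path ok, max joint step 0.06 end q [-0.96  0.17  2.09  1.71  0.84 -0.62]
path ok, max joint step 0.08 end q [-0.96 -0.08  2.01  1.42  0.84 -0.18]
path ok, max joint step 0.13 end q [-1.18 -0.42  1.91  0.7   1.32  0.39]
shift mm [ 12.7 134.6 -35.8] turn rad [-0.001  0.776  0.004] at [ 414.2 -154.9  214.2]
9 rows
[[0.035, 0.374, -0.1, -0.001, 0.862, 0.004], [0.044, 0.374, -0.096, -0.001, 0.862, 0.004], [0.052, 0.374, -0.092, -0.001, 0.862, 0.004], [0.06, 0.374, -0.087, -0.001, 0.862, 0.004], [0.067, 0.374, -0.081, -0.001, 0.862, 0.004], [0.074, 0.374, -0.075, -0.001, 0.862, 0.004], [0.081, 0.374, -0.069, -0.001, 0.862, 0.004], [0.086, 0.374, -0.061, -0.001, 0.862, 0.004], [0.092, 0.374, -0.054, -0.001, 0.862, 0.004]]
```

```bash
python3 - <<'E'
from h import *
P=cloud(snapshot("top")); Q=P[235:290,440:500].reshape(-1,3); Q=Q[Q[:,2]>.03]
for z0 in(.03,.06,.09,.11,.13): 
    k=Q[(Q[:,2]>z0)]; print(z0,len(k),np.percentile(k,[1,99],axis=0).round(3).tolist() if len(k) else "")
k=Q[Q[:,2]>.09]; i=np.argmax(k[:,1]);print("ymax pt",np.sort(k[:,1])[-5:].round(3),k[np.argsort(k[:,1])[-5:]].round(3).tolist())
B=P[180:225,390:445].reshape(-1,3)
H=B[(B[:,2]>.134)&(B[:,2]<.141)];H=H[np.linalg.norm(H[:,:2]-np.median(H[:,:2],0),axis=1)<.03]
c0=H[:,:2].mean(0);d=np.linalg.svd(H[:,:2]-c0)[2][0];print("grater top",c0,np.degrees(np.arctan(d[1]/d[0])))
yaw=np.radians(-2.5)
for th in(.5,.6):
    Rt=pose(yaw,th);zz=Rt.as_matrix()[:,2];ax=np.array([.604,-.3105,.085])-.004*zz
    q=sim(np.array([.42,-.29,.25]),pose(yaw,.8),10);q=sim(ax-.12*zz,Rt,8,q);q=sim(ax,Rt,6,q);q=sim(ax+[0,0,.13],Rt,6,q)
    print(th,[x.round(2) for x in ik(np.array([*HOME["grater"],.05]),pose(a,np.pi/2+th))])
E
```

```text
0.03 332 [[0.358, -0.497, 0.033], [0.525, -0.066, 1.271]]
0.06 281 [[0.358, -0.494, 0.061], [0.522, -0.066, 1.271]]
0.09 252 [[0.358, -0.438, 0.092], [0.476, -0.066, 1.271]]
0.11 205 [[0.358, -0.438, 0.112], [0.476, -0.066, 1.271]]
0.13 88 [[0.358, -0.436, 0.13], [0.474, -0.066, 1.271]]
ymax pt [-0.066 -0.066 -0.066 -0.066 -0.066] [[0.358, -0.066, 1.271], [0.358, -0.066, 1.271], [0.358, -0.066, 1.271], [0.358, -0.066, 1.271], [0.358, -0.066, 1.271]]
grater top [ 0.60428305 -0.31092996] 86.5359442034704
path ok, max joint step 0.1 end q [-1.18 -0.41  1.91  0.71  1.33  0.37]
path ok, max joint step 0.09 end q [-1.16 -0.18  2.14  1.21  1.01 -0.16]
path ok, max joint step 0.05 end q [-0.93  0.08  2.03  1.39  0.76 -0.29]
path ok, max joint step 0.08 end q [-0.93 -0.11  1.92  1.11  0.86  0.12]
0.5 [array([0.27, 0.62, 1.08, 0.16, 1.92, 1.91])]
path ok, max joint step 0.1 end q [-1.18 -0.41  1.91  0.71  1.33  0.37]
path ok, max joint step 0.06 end q [-1.1  -0.21  2.07  1.04  0.99  0.04]
path ok, max joint step 0.05 end q [-0.89  0.06  1.98  1.18  0.74 -0.06]
path ok, max joint step 0.07 end q [-0.89 -0.11  1.85  0.93  0.89  0.3 ]
0.6 [array([0.26, 0.69, 1.  , 0.19, 2.02, 1.92])]
```

Call:
{"fn": "drive_tool", "kwargs": {"commands": [[0.035, 0.374, -0.1, 0, 0.862, 0], [0.044, 0.374, -0.096, 0, 0.862, 0], [0.052, 0.374, -0.092, 0, 0.862, 0], [0.06, 0.374, -0.087, 0, 0.862, 0], [0.067, 0.374, -0.081, 0, 0.862, 0], [0.074, 0.374, -0.075, 0, 0.862, 0], [0.081, 0.374, -0.069, 0, 0.862, 0], [0.086, 0.374, -0.061, 0, 0.862, 0], [0.092, 0.374, -0.054, 0, 0.862, 0], [0, 0, 0, 0, 0, 0]]}}

```text
time: 46.75
tool_pos: [0.4208, -0.2894, 0.2498]
ee_rot: [-3.139, -0.771, -0.053]
wrist_force: [-0.2, 0.2, 0.5]
width: 0.0656
finger_force: 0.0
```

```bash
python3 - <<'E'
from h import *
log()
yaw=np.radians(-3.3);th=.65
Rt=pose(yaw,th);zz=Rt.as_matrix()[:,2];ax=np.array([.6043,-.3107,.085])-.004*zz
print(Rt.as_euler("xyz"),ax,(ax-.12*zz))
rows(ax-.12*zz,Rt.as_euler("xyz"),speed=.03)
print([x.round(2) for x in ik(np.array([*HOME["grater"],.05]),pose(a,np.pi/2+th))])
E
```

```text
[-1.176 -0.418  1.911  0.706  1.325  0.384] [ 0.4208 -0.2894  0.2498] [-3.139 -0.771 -0.053] 46.75
[ 3.14159265 -0.92079633 -0.05759587] [ 0.60112095 -0.3105167   0.08742075] [ 0.5057493  -0.3050176   0.16004311]
shift mm [ -1.1  11.4 124. ] turn rad [-0.006  0.15   0.003] at [ 420.8 -289.4  249.8]
5 rows
[[-0.005, 0.057, 0.62, -0.012, 0.3, 0.006], [-0.024, 0.056, 0.62, -0.012, 0.3, 0.006], [-0.042, 0.056, 0.619, -0.012, 0.3, 0.006], [-0.061, 0.055, 0.617, -0.012, 0.3, 0.006], [-0.079, 0.054, 0.615, -0.012, 0.3, 0.006]]
[array([0.26, 0.73, 0.96, 0.21, 2.07, 1.92])]
```

Call:
{"fn": "drive_tool", "kwargs": {"commands": [[-0.005, 0.057, 0.62, -0.012, 0.3, 0], [-0.024, 0.056, 0.62, -0.012, 0.3, 0], [-0.042, 0.056, 0.62, -0.012, 0.3, 0], [-0.06, 0.055, 0.617, -0.012, 0.3, 0], [-0.08, 0.054, 0.615, -0.012, 0.3, 0], [0, 0, 0, 0, 0, 0], [0, 0, 0, 0, 0, 0]]}}

```text
time: 47.62
tool_pos: [0.5072, -0.3052, 0.1632]
ee_rot: [3.131, -0.923, -0.044]
wrist_force: [0.3, 0.0, 0.5]
width: 0.0659
finger_force: 0.0
```

```bash
python3 - <<'E'
from h import *
log()
yaw=np.radians(-3.3);th=.65
Rt=pose(yaw,th);zz=Rt.as_matrix()[:,2];ax=np.array([.6043,-.3107,.085])-.004*zz
rows(ax-.04*zz,Rt.as_euler("xyz"),speed=.03)
s=snapshot("wrist");S=snapshot("side")
cv2.imwrite("pics/s10.png",np.hstack([cv2.resize(s["image"],(400,250)),cv2.resize(S["image"][180:355,240:520],(400,250))]))
E
```

```text
[-1.057 -0.22   2.029  0.945  0.975  0.148] [ 0.5072 -0.3052  0.1632] [ 3.131 -0.923 -0.044] 47.62
shift mm [-3.6 -0.1 80.7] turn rad [-0.    -0.002  0.008] at [ 507.2 -305.2  163.2]
3 rows
[[-0.03, -0.001, 0.673, 0.0, -0.007, 0.028], [-0.03, -0.001, 0.673, 0.0, -0.007, 0.028], [-0.029, -0.001, 0.673, 0.0, -0.007, 0.028]]
```

View pics/s10.png

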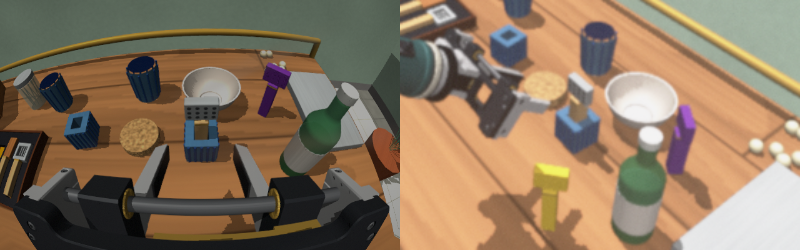

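The dotted steel grater in its blue holder at (203,108) is centred between the fingers. The look-alikes stand clear: yellow at (550,195) and purple at (270,90) and (682,140). I'm advancing.

Call:
{"fn": "drive_tool", "kwargs": {"commands": [[-0.03, 0, 0.67, 0, 0, 0.028], [-0.03, 0, 0.67, 0, 0, 0.028], [-0.03, 0, 0.67, 0, 0, 0.028], [0, 0, 0, 0, 0, 0]]}}

```text
time: 48.22
tool_pos: [0.5687, -0.3091, 0.1103]
ee_rot: [-3.139, -0.922, -0.061]
wrist_force: [-0.2, 0.9, -0.4]
width: 0.0656
finger_force: 0.0
```

```bash
python3 - <<'E'
from h import *
yaw=np.radians(-3.3);th=.65
Rt=pose(yaw,th);zz=Rt.as_matrix()[:,2];ax=np.array([.6043,-.3107,.085])-.004*zz
rows(ax,Rt.as_euler("xyz"),speed=.02);print(get_obs()["wrist_force"])
E
```

```text
shift mm [ 1.4 -0.4 39.7] turn rad [-0.001 -0.001 -0.002] at [ 568.7 -309.1  110.3]
2 rows
[[0.018, -0.005, 0.496, -0.003, -0.006, -0.009], [0.018, -0.005, 0.496, -0.003, -0.006, -0.009]]
[-0.24800262  0.88468731 -0.44653687]
```

Call:
{"fn": "drive_tool", "kwargs": {"commands": [[0.02, -0.005, 0.33, 0, 0, 0], [0.02, 0, 0.33, 0, 0, 0], [0, 0, 0.34, 0, 0, 0], [0, 0, 0, 0, 0, 0]]}}

```text
time: 48.72
tool_pos: [0.6015, -0.3108, 0.0867]
ee_rot: [-3.138, -0.922, -0.061]
wrist_force: [-0.6, 0.5, -0.8]
width: 0.0659
finger_force: 0.0
```

Call:
{"fn": "drive_tool", "kwargs": {"commands": [[0, 0, 0, 0, 0, 0], [0, 0, 0, 0, 0, 0], [0, 0, 0, 0, 0, 0], [0, 0, 0, 0, 0, 0], [0, 0, 0, 0, 0, 0], [0, 0, 0, 0, 0, 0], [0, 0, 0, 0, 0, 0]], "gripper": 1}}

```text
time: 49.6
tool_pos: [0.6012, -0.3114, 0.0879]
ee_rot: [-3.14, -0.923, -0.061]
wrist_force: [-0.5, -0.8, 0.6]
width: 0.0218
finger_force: 30.0
```

```bash
python3 - <<'E'
from h import *
log()
o=get_obs();T=R.from_euler("xyz",o["ee_rot"]);q=sim(o["tool_pos"]+[0,0,.13],T,6)
rows(o["tool_pos"]+[0,0,.12],o["ee_rot"],speed=.01)
E
```

```text
[-0.871  0.049  1.956  1.07   0.721  0.064] [ 0.6012 -0.3114  0.0879] [-3.14  -0.923 -0.061] 49.6
path ok, max joint step 0.06 end q [-0.87 -0.11  1.82  0.84  0.89  0.4 ]
shift mm [ 95.7  -0.1 -72.4] turn rad [0. 0. 0.] at [ 601.2 -311.4   87.9]
10 rows
[[0.239, 0.0, -0.181, 0.0, 0.0, 0.0], [0.239, 0.0, -0.181, 0.0, 0.0, 0.0], [0.239, 0.0, -0.181, 0.0, 0.0, 0.0], [0.239, 0.0, -0.181, 0.0, 0.0, 0.0], [0.239, 0.0, -0.181, 0.0, 0.0, 0.0], [0.239, 0.0, -0.181, 0.0, 0.0, 0.0], [0.239, 0.0, -0.181, 0.0, 0.0, 0.0], [0.239, 0.0, -0.181, 0.0, 0.0, 0.0], [0.239, 0.0, -0.181, 0.0, 0.0, 0.0], [0.239, 0.0, -0.181, 0.0, 0.0, 0.0]]
```

Call:
{"fn": "drive_tool", "kwargs": {"commands": [[0.24, 0, -0.18, 0, 0, 0], [0.24, 0, -0.18, 0, 0, 0], [0.24, 0, -0.18, 0, 0, 0], [0.24, 0, -0.18, 0, 0, 0], [0.24, 0, -0.18, 0, 0, 0], [0.24, 0, -0.18, 0, 0, 0], [0.24, 0, -0.18, 0, 0, 0], [0.24, 0, -0.18, 0, 0, 0], [0.24, 0, -0.18, 0, 0, 0], [0.24, 0, -0.18, 0, 0, 0], [0, 0, 0, 0, 0, 0]]}}

```text
time: 50.98
tool_pos: [0.6021, -0.312, 0.2099]
ee_rot: [3.139, -0.925, -0.058]
wrist_force: [0.3, 0.0, -1.7]
width: 0.0218
finger_force: 30.0
```

```bash
python3 - <<'E'
from h import *
log()
P=cloud(snapshot("top"));H=P[(P[...,2]>.22)&(P[...,2]<.29)&(abs(P[...,1]+.31)<.035)&(P[...,0]>.58)&(P[...,0]<.68)]
print("head",len(H),H.mean(0).round(3),H.max(0).round(3))
m1=np.array([.47,-.25,.26]);R1=pose(-.05,np.pi/2-.4);q=sim(m1,R1,8)
m2=np.array([.46,.0,.25]);R2=pose(a,np.pi/2+.1);q=sim(m2,R2,8,q)
h=HOME["grater"]+ex*.0149;q=sim(np.array([*h,.11]),pose(a,np.pi/2+.65),8,q)
rows(m1,R1.as_euler("xyz"),wmax=.09)
E
```

```text
[-0.871 -0.098  1.828  0.851  0.878  0.376] [ 0.6021 -0.312   0.2099] [ 3.139 -0.925 -0.058] 50.98
head 414 [ 0.6   -0.31   0.246] [ 0.616 -0.286  0.265]
path ok, max joint step 0.11 end q [-0.77 -0.23  1.61  0.26  1.45  0.86]
path ok, max joint step 0.09 end q [-0.12 -0.04  1.42 -0.01  1.86  1.5 ]
path ok, max joint step 0.11 end q [0.25 0.73 0.84 0.22 2.19 1.94]
shift mm [ -40.5  -53.7 -138.9] turn rad [ 0.006 -0.523 -0.007] at [ 601.8 -311.6  208.6]
6 rows
[[-0.169, -0.224, -0.579, 0.01, -0.872, -0.012], [-0.218, -0.224, -0.562, 0.01, -0.872, -0.012], [-0.266, -0.225, -0.54, 0.01, -0.872, -0.012], [-0.312, -0.226, -0.515, 0.01, -0.872, -0.012], [-0.355, -0.227, -0.485, 0.01, -0.872, -0.012], [-0.396, -0.228, -0.452, 0.01, -0.872, -0.012]]
```

Call:
{"fn": "drive_tool", "kwargs": {"commands": [[-0.17, -0.224, -0.58, 0, -0.872, 0], [-0.218, -0.224, -0.562, 0, -0.872, 0], [-0.266, -0.225, -0.54, 0, -0.872, 0], [-0.312, -0.226, -0.515, 0, -0.872, 0], [-0.355, -0.227, -0.485, 0, -0.872, 0], [-0.396, -0.228, -0.452, 0, -0.872, 0], [0, 0, 0, 0, 0, 0]]}}

```text
time: 51.9
tool_pos: [0.4711, -0.2493, 0.2609]
ee_rot: [3.141, -0.403, -0.058]
wrist_force: [0.1, -1.0, -1.0]
width: 0.0216
finger_force: 30.1
```

```bash
python3 - <<'E'
from h import *
log();print(get_obs()["width"]);rows([.46,0,.25],pose(a,np.pi/2+.1).as_euler("xyz"),speed=.03,wmax=.09)
E
```

```text
[-0.763 -0.229  1.613  0.258  1.447  0.874] [ 0.4711 -0.2493  0.2609] [ 3.141 -0.403 -0.058] 51.9
0.021576099016017397
shift mm [-2.780e+01 -2.482e+02 -2.000e-01] turn rad [ 0.002 -0.503 -0.009] at [ 471.1 -249.3  260.9]
9 rows
[[-0.077, -0.69, 0.0, 0.002, -0.559, -0.01], [-0.076, -0.69, 0.004, 0.002, -0.559, -0.01], [-0.075, -0.69, 0.008, 0.002, -0.559, -0.01], [-0.074, -0.69, 0.013, 0.002, -0.559, -0.01], [-0.072, -0.69, 0.017, 0.002, -0.559, -0.01], [-0.071, -0.69, 0.021, 0.002, -0.559, -0.01], [-0.069, -0.69, 0.025, 0.002, -0.559, -0.01], [-0.066, -0.69, 0.029, 0.002, -0.559, -0.01], [-0.064, -0.69, 0.033, 0.002, -0.559, -0.01]]
```

Call:
{"fn": "drive_tool", "kwargs": {"commands": [[-0.077, -0.69, 0, 0, -0.56, -0.01], [-0.076, -0.69, 0, 0, -0.56, -0.01], [-0.075, -0.69, 0.01, 0, -0.56, -0.01], [-0.074, -0.69, 0.013, 0, -0.56, -0.01], [-0.072, -0.69, 0.017, 0, -0.56, -0.01], [-0.07, -0.69, 0.02, 0, -0.56, -0.01], [-0.07, -0.69, 0.025, 0, -0.56, -0.01], [-0.066, -0.69, 0.03, 0, -0.56, -0.01], [-0.064, -0.69, 0.033, 0, -0.56, -0.01], [0, 0, 0, 0, 0, 0]]}}

```text
time: 53.15
tool_pos: [0.46, 0.0014, 0.2465]
ee_rot: [-3.14, 0.106, -0.047]
wrist_force: [-0.3, -0.6, -2.4]
width: 0.0214
finger_force: 30.1
```

```bash
python3 - <<'E'
from h import *
log();print(get_obs()["width"]);h=HOME["grater"]+ex*.0149
rows([*h,.10],pose(a,np.pi/2+.65).as_euler("xyz"),speed=.03,wmax=.065)
E
```

```text
[-0.116 -0.035  1.419 -0.006  1.864  1.501] [0.46   0.0014 0.2465] [-3.14   0.106 -0.047] 53.15
0.021404324763185278
shift mm [  89.6 -265.5  138.1] turn rad [-0.001 -0.544  0.002] at [460.    1.4 246.5]
9 rows
[[0.249, -0.738, 0.384, -0.001, -0.604, 0.002], [0.271, -0.738, 0.368, -0.001, -0.604, 0.002], [0.293, -0.738, 0.351, -0.001, -0.604, 0.002], [0.313, -0.738, 0.332, -0.001, -0.604, 0.002], [0.333, -0.738, 0.313, -0.001, -0.604, 0.002], [0.351, -0.738, 0.292, -0.001, -0.604, 0.002], [0.368, -0.738, 0.27, -0.001, -0.604, 0.002], [0.383, -0.738, 0.248, -0.001, -0.604, 0.002], [0.397, -0.738, 0.224, -0.001, -0.604, 0.002]]
```

Call:
{"fn": "drive_tool", "kwargs": {"commands": [[0.249, -0.738, 0.384, 0, -0.604, 0], [0.27, -0.738, 0.368, 0, -0.604, 0], [0.293, -0.738, 0.351, 0, -0.604, 0], [0.313, -0.738, 0.332, 0, -0.604, 0], [0.333, -0.738, 0.313, 0, -0.604, 0], [0.351, -0.738, 0.292, 0, -0.604, 0], [0.368, -0.738, 0.27, 0, -0.604, 0], [0.383, -0.738, 0.248, 0, -0.604, 0], [0.397, -0.738, 0.224, 0, -0.604, 0], [0, 0, 0, 0, 0, 0], [0, 0, 0, 0, 0, 0]]}}

```text
time: 54.52
tool_pos: [0.5476, 0.2604, 0.1018]
ee_rot: [3.141, 0.647, -0.052]
wrist_force: [0.8, 0.7, -1.9]
width: 0.0216
finger_force: 30.1
```

```bash
cat >> h.py <<'E'
def prof(name,zlo,zhi,step=10):
    P=cloud(snapshot("side")); d=P[...,:2]-HOME[name];X=d@ex*1000;Y=d@ey*1000
    for lo in range(-80,80,step):
        k=(X>lo)&(X<lo+step)&(abs(Y)<10)&(P[...,2]>zlo)&(P[...,2]<zhi)
        if k.sum()>3: print(lo,k.sum(),np.percentile(P[k][:,2]*1000,[50,90]).round(1),end="; ")
    print()
E
python3 - <<'E'
from h import *
log();h=HOME["grater"]+ex*.0149;print(get_obs()["width"])
rows([*h,.056],pose(a,np.pi/2+.65).as_euler("xyz"))
prof("grater",.05,.16)
E
```

```text
[0.247 0.726 0.856 0.217 2.173 1.936] [0.5476 0.2604 0.1018] [ 3.141  0.647 -0.052] 54.52
0.021575992631735517
shift mm [26.9 -2.9 37.1] turn rad [-0.002 -0.003 -0.003] at [547.6 260.4 101.8]
2 rows
[[0.337, -0.037, 0.464, -0.008, -0.013, -0.014], [0.337, -0.037, 0.463, -0.008, -0.013, -0.014]]
-70 11 [106.9 112.8]; -60 10 [111.1 113.4]; -50 9 [112.1 113.2]; -40 6 [112.2 113.3]; -30 11 [112.3 113.2]; -20 7 [112.4 113.7]; -10 8 [111.8 112.9]; 0 6 [110.3 112.5]; 10 14 [113.3 118. ]; 20 20 [121.2 128.3]; 30 19 [135.7 145.1]; 40 19 [145.2 152.8]; 50 14 [149.5 156.5]; 60 8 [105.6 159.6];
```

Call:
{"fn": "drive_tool", "kwargs": {"commands": [[0.33, -0.037, 0.46, 0, 0, 0], [0.33, -0.037, 0.46, 0, 0, 0], [0, 0, 0, 0, 0, 0], [0, 0, 0, 0, 0, 0]]}}

```text
time: 55.08
tool_pos: [0.5459, 0.2644, 0.0566]
ee_rot: [3.141, 0.649, -0.051]
wrist_force: [-0.8, 0.1, -1.1]
width: 0.0218
finger_force: 30.1
```

```bash
python3 - <<'E'
from h import *
h=HOME["grater"]+ex*.0149
rows([*h,.044],pose(a,np.pi/2+.65).as_euler("xyz"))
s=snapshot("wrist");cv2.imwrite("pics/w11.png",s["image"])
E
```

```text
shift mm [8.5 1.  9.4] turn rad [-0.    -0.001 -0.002] at [545.9 264.4  56.6]
1 rows
[[0.212, 0.024, 0.235, -0.005, -0.01, -0.019]]
```

View pics/w11.png

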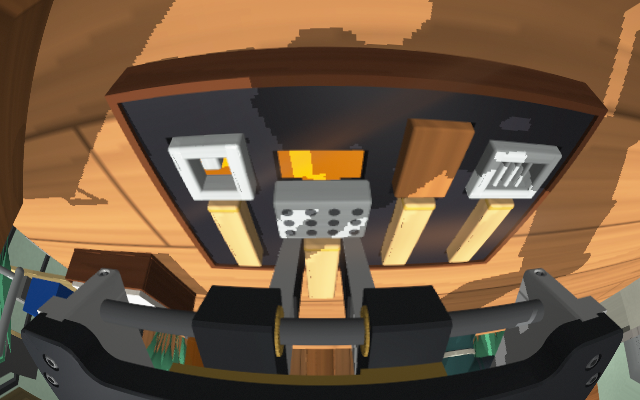

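The grater head at (322,210) lines up with its pocket, which shows at (322,165). The other three tools lie in place. I'm lowering it.

Call:
{"fn": "drive_tool", "kwargs": {"commands": [[0.1, 0.01, 0.12, 0, 0, 0], [0.1, 0.01, 0.12, 0, 0, 0], [0, 0, 0, 0, 0, 0]]}}

```text
time: 55.5
tool_pos: [0.5464, 0.2634, 0.0435]
ee_rot: [3.14, 0.649, -0.052]
wrist_force: [0.1, -0.3, -1.8]
width: 0.0217
finger_force: 30.1
```

Call:
{"fn": "drive_tool", "kwargs": {"commands": [[0.05, 0, 0.07, 0, 0, 0], [0.05, 0, 0.07, 0, 0, 0], [0, 0, 0, 0, 0, 0]]}}

```text
time: 55.88
tool_pos: [0.5465, 0.2638, 0.0378]
ee_rot: [3.142, 0.648, -0.051]
wrist_force: [-0.0, 1.1, 0.1]
width: 0.0216
finger_force: 30.1
```

```bash
python3 - <<'E'
from h import *
h=HOME["grater"]+ex*.0149
rows([*h,.030],pose(a,np.pi/2+.65).as_euler("xyz"));print(get_obs()["wrist_force"].round(1))
E
```

```text
shift mm [5.  0.4 5.9] turn rad [-0.001 -0.002 -0.001] at [546.5 263.8  37.8]
1 rows
[[0.126, 0.011, 0.148, -0.01, -0.018, -0.014]]
[-0.   1.1  0.1]
```

Call:
{"fn": "drive_tool", "kwargs": {"commands": [[0.065, 0, 0.08, 0, 0, 0], [0.06, 0, 0.08, 0, 0, 0], [0, 0, 0, 0, 0, 0]]}}

```text
time: 56.25
tool_pos: [0.5467, 0.2637, 0.0305]
ee_rot: [-3.142, 0.648, -0.051]
wrist_force: [0.0, 0.4, 5.1]
width: 0.0216
finger_force: 34.5
```

Call:
{"fn": "drive_tool", "kwargs": {"commands": [[0, 0, 0, 0, 0, 0], [0, 0, 0, 0, 0, 0], [0, 0, 0, 0, 0, 0], [0, 0, -0.5, 0, 0, 0], [0, 0, -0.9, 0, 0, 0], [0, 0, 0, 0, 0.9, 0], [0, 0, 0, 0, 0.9, 0], [0, 0, 0, 0, 0.9, 0], [0, 0, 0, 0, 0.9, 0], [0, 0, 0, 0, 0.9, 0], [0, 0, 0, 0, 0.9, 0], [0, 0, 0, 0, 0.9, 0], [0, 0, 0, 0, 0.2, 0], [0, 0, 0, 0, 0, 0]], "gripper": 0.3}}

```text
time: 58.0
tool_pos: [0.5803, 0.2618, 0.0738]
ee_rot: [3.141, -0.001, -0.051]
wrist_force: [0.8, -0.7, -0.2]
width: 0.0655
finger_force: 0.0
```

```bash
python3 - <<'E'
from h import *
log();h=HOME["grater"]+ex*.018;rows([*h,.06],pose(a,np.pi/2).as_euler("xyz"))
prof("grater",.02,.055,15)
E
```

```text
[ 3.350e-01  3.340e-01  1.341e+00 -1.000e-03  1.465e+00  1.957e+00] [0.5803 0.2618 0.0738] [ 3.141e+00 -1.000e-03 -5.100e-02] 58.0
shift mm [-30.3   0.1  13.8] turn rad [ 0.001 -0.001 -0.002] at [580.3 261.8  73.8]
1 rows
[[-0.758, 0.003, 0.345, 0.009, -0.013, -0.018]]
-80 18 [25.8 34.2]; -65 26 [39.8 41.6]; -50 18 [40.5 41.3]; -35 19 [39.1 42. ]; -20 19 [39.5 41.7]; -5 19 [38.3 40.9]; 10 18 [38.7 40.1]; 25 16 [34.1 39.4]; 40 12 [33.9 34.9]; 55 9 [33.2 34.4]; 70 14 [25.5 26.9];
```

Call:
{"fn": "drive_tool", "kwargs": {"commands": [[-0.75, 0, 0, 0, 0, 0], [0, 0, 0, 0, 0, 0], [0, 0, 0, 0, 0, 0], [0, 0, 0, 0, 0, 0], [0, 0, 0.4, 0, 0, 0], [0, 0, 0.25, 0, 0, 0], [0, 0, 0.15, 0, 0, 0], [0, 0, 0.13, 0, 0, 0], [0, 0, 0, 0, 0, 0]], "gripper": 1}}

```text
time: 59.18
tool_pos: [0.5496, 0.2635, 0.0383]
ee_rot: [3.141, -0.0, -0.05]
wrist_force: [-4.0, -1.1, 8.5]
width: 0.0004
finger_force: 3.7
```

Call:
{"fn": "drive_tool", "kwargs": {"commands": [[0, 0, -0.5, 0, 0, 0], [-0.8, 0, 0, 0, 0, 0], [-0.8, 0, 0, 0, 0, 0], [0, 0, 0.3, 0, 0, 0], [0, 0, 0.15, 0, 0, 0], [0, 0, 0.05, 0, 0, 0], [0, 0, 0, 0, 0, 0]]}}

```text
time: 60.05
tool_pos: [0.4868, 0.2665, 0.0382]
ee_rot: [3.141, -0.0, -0.051]
wrist_force: [-6.8, -2.0, 11.4]
width: 0.0006
finger_force: 5.7
```

Both ends are at 38.2 mm. One firmer press at each end, then I retreat and check everything.

Call:
{"fn": "drive_tool", "kwargs": {"commands": [[0, 0, 0.05, 0, 0, 0], [0, 0, 0, 0, 0, 0], [0, 0, -0.5, 0, 0, 0], [0.8, 0, 0, 0, 0, 0], [0.8, 0, 0, 0, 0, 0], [0, 0, 0.3, 0, 0, 0], [0, 0, 0.22, 0, 0, 0], [0, 0, 0, 0, 0, 0]]}}

```text
time: 61.05
tool_pos: [0.5519, 0.263, 0.0382]
ee_rot: [3.141, -0.007, -0.051]
wrist_force: [-2.4, -4.2, 16.7]
width: 0.0004
finger_force: 8.5
```

Call:
{"fn": "drive_tool", "kwargs": {"commands": [[0, 0, -1, 0, 0, 0], [0, 0, -1, 0, 0, 0], [0, 0, -1, 0, 0, 0], [-0.5, 0.9, -1, 0, 0, 0], [-0.5, 0.9, 0, 0, 0, 0], [-0.5, 0.9, 0, 0, 0, 0], [-0.5, 0.9, 0, 0, 0, 0], [-0.5, 0.9, 0, 0, 0, 0], [-0.5, 0.9, 0, 0, 0, 0], [-0.2, 0.9, 0, 0, 0, 0], [0, 0.9, 0, 0, 0, 0], [0, 0.9, 0, 0, 0, 0], [0, 0, 0, 0, 0, 0]]}}

```text
time: 62.68
tool_pos: [0.4048, -0.0546, 0.1924]
ee_rot: [3.142, 0.0, -0.054]
wrist_force: [0.1, 1.9, -0.9]
width: 0.0006
finger_force: 0.0
```

```bash
python3 - <<'E'
from h import *
T=snapshot("top");P=cloud(T)
for n in HOME: relz(P,n)
S=snapshot("side")
cv2.imwrite("pics/end.png",np.hstack([cv2.resize(T["image"][90:290,120:540],(800,381))]))
blob(P,(185,95,280,165),(.08,.13),"jar/tumb");blob(P,(345,110,455,185),(.04,.13),"tumb/bowl");blob(P,(450,140,530,280),(.03,.25),"look")
E
```

```text
strainer -62 60 [34.7 37.3 40.6]
strainer -40 69 [34.3 37.4 40.2]
strainer -15 54 [34.9 36.9 39.4]
strainer 5 58 [34.  37.3 40.4]
paddle -62 63 [33.5 36.4 40.4]
paddle -40 66 [35.1 37.3 40.1]
paddle -15 48 [34.8 37.2 40.2]
paddle 5 60 [33.3 36.8 41.4]
grater -62 59 [34.6 37.6 39.9]
grater -40 69 [34.5 37.7 40.4]
grater -15 54 [33.7 37.8 41. ]
grater 5 60 [35.3 37.9 40.5]
opener -62 60 [34.4 37.4 39.9]
opener -40 68 [34.1 37.1 40.9]
opener -15 50 [34.8 37.4 39.9]
opener 5 57 [34.4 37.5 39.8]
jar/tumb n 805 c [779.5 200.7] sz [72.3 72.3] ang 12.8 zmed 110.4 mean [776.2 199.3 108.5]
jar/tumb n 510 c [758.3  73.2] sz [66.1 66.4] ang 40.0 zmed 95.3 mean [755.8  74.5  95.1]
tumb/bowl n 672 c [ 765.7 -185.8] sz [71.3 72.2] ang 14.3 zmed 93.9 mean [ 761.  -184.8   88.1]
tumb/bowl n 513 c [ 731.7 -340.1] sz [127.4 127.6] ang 88.9 zmed 51.8 mean [ 744.2 -349.    50.6]
look n 379 c [ 689.6 -460. ] sz [50.  23.3] ang 51.3 zmed 114.0 mean [ 687.8 -458.   104.6]
look n 1119 c [ 553.3 -491.9] sz [65.6 59.3] ang 19.5 zmed 137.1 mean [ 549.2 -483.7  132.9]
look n 298 c [ 457.  -414.9] sz [23.8 51.2] ang 48.1 zmed 126.7 mean [ 456.3 -412.4  109.4]
```

View pics/end.png

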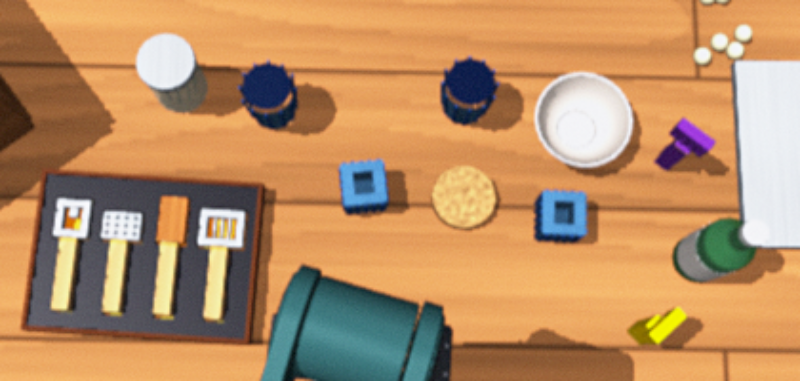

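All four tools lie flat in their own pockets, both holders are empty, and nothing else has moved. I'm handing the job in.

```bash
python3 -c "
from bench import close_job
print(close_job())"
```

```text
the job is handed in; nothing more can be done
None
```

The opener, strainer, paddle and grater are each pressed fully home in their own pockets, the glasses, jar, bottle, bowl and look-alikes stand where they were, and the job was handed in at about 63 s (the verdict was not shown).

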